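Change over the sample shaker, hang its lift-off guard and set the speed

ROBOT

A 6-joint arm with a two-finger parallel gripper is mounted at the origin on a cart in front of the work surface, level with it; the furniture and walls round the work are solid. World frame = base frame: x ahead of the robot, y to its left, z up, the work surface at z = 0. Lengths are in m, angles in rad, forces in N, time in s.
With the tool pointing down it reaches from about 0.325 to 0.775 m from the base axis. Payload 5.5 kg.
Tool frame: the origin (TCP) lies between the finger pads; the fingertips stand 19 mm ahead of it and the grasp point (between the pads) is the TCP; z points along the fingers, y is the line along which they close (so a half turn about z gives the same grasp; the last joint's range is limited). The gripper opens to 88 mm and grips with 3 to 60 N. Pads are 20 mm wide; open, the fingers measure 115 mm over their backs; the gripper's body (75 mm by 178 mm) begins 61 mm behind the grasp point.
Start: joints at [-1.398, 0.091, 1.231, -0, 1.82, -0.057], TCP at [0.137, -0.584, 0.242] pointing down, gripper open.
Joint ranges: [-2.87, 2.87], [-0.86, 2.18], [0.17, 2.46], [-1.51, 4.65], [0.06, 2.69], [-2.65, 2.65]. Speed limits (rad/s): [2.57, 2.57, 3.01, 3.14, 3.14, 3.14].

INTERFACE

Orientations are given as a unit quaternion [w, x, y, z].
In Python, from workcell import sensors, imaging, workorder gives the robot as it stands.
- The arm moves only by the tool apply_moves, never from a script. Its argument "increments" is a list of rows, each a list of 5 numbers: the shift along the world's x, y, z in units of 60 mm (1.0 is 60 mm), then the turn about the world's z in units of 6 degrees (1.0 is 6 degrees), then the closure in counts, from 0 (fully open) to 255 (shut). A call has 1 to 5 rows; each row shifts and turns the commanded pose from where the row before left it; what a row does not reach is not made up. A row lasts 1/8 s, in which the tool goes at most 62.5 mm and 10.7 degrees, less where a joint would pass 70% of its speed; a pose out of reach is approached as far as the arm can. A call is refused whole if a number of a shift passes 1 or a number of a turn 1, either way. A call with a gripper value outside its range is refused whole. The fingers move at their own pace and stop on an object; the grip force is fixed at half the most. Time passes only in rows, so rows that do not move let the fingers close. It gives the time, the measured TCP pose, the force and the opening at its end, in the units of the state.
- sensors.observe(): the state, without advancing time (a new reading comes with each control period).
- imaging.read_camera(name): name is "side" or "top" or "wrist"; returns a dict with "frame" (420x560x3 uint8, blue, green, red), "depth" (420x560 float32, m along the optical axis (not along the pixel's ray), 0 where there is no reading), "fovy" (degrees; the focal length in pixels is half the picture's height over the tangent of half this angle, whatever the lens; pixels are square), "cx", "cy" (the principal point, pixels), "world_to_cam" (4x4, takes a point from world to camera coordinates); the wrist camera has in their place "T_tool_cam" (4x4, takes a point from camera to tool coordinates, whose origin is the TCP and whose axes are the flange's). Camera axes: x right, y down, z forward; pixel columns grow to the right and rows downward; lengths in m; the calibration is good to about 2 mm. A picture is of the moment at which its call begins: read the wrist's pose just before it.
- workorder.finish_job(): hands the job in, once; it reports no verdict.
The state is a dict: "t": time; "q": joint angles; "qd": joint speeds; "effort": joint torques, N m; "tool_pos": TCP position; "tcp_rot": TCP orientation; "force": force on the tool from outside, world axes, zero at the start; "torque": the same for the moment, N m; "opening": opening from 0.0 (shut) to 1.0 (fully open).
Only numpy, scipy, OpenCV 4.12 (cv2) and the standard library are available. Lean on these libraries where they do the work, as an engineer would, in place of code of your own. Each camera call takes 0.05 s, during which the arm holds its last target. There are 200 camera calls.

TASK

Change over the sample shaker for its next run: move the finished squat jars out of its nests onto the steel tray, and stand every sample cup from the bench upright in a nest of its own. Then take the washed front guard from its drying stand, hang it with both knuckles fully down on the two hinge pins and leave it shut against its stops; only then turn the speed selector to setting 5, five clicks up from its stop. Do not knock over or push away the small dropper bottle.

Things in the scene. Friction and masses are not known exactly. Their poses are not given: they have to be found in the camera images.
- sample_shaker: fixed white sample shaker, 170 x 380 mm; origin on the bench below it, x axis front to back, y to its left, z up, front face at x = -85 mm. Left: platform 55 mm high with a 28 mm high block of three nests, fenced left, right and behind by clear panels between posts (135 mm high, at x = -79 and 79, y = 174 and -88 mm), open above and in front. Right (y -94 to -200 mm): control pod 91 mm high with the selector
- nest0 (a point): centre of the floor of a round nest (hole 67 mm across, 28 mm deep, vertical) in the shaker's aluminium block, leftmost; a cup stands in it with its base on this floor, any cup in any nest; neighbours are 80 mm apart
- nest1 (a point): centre of the floor of a round nest (hole 67 mm across, 28 mm deep, vertical) in the shaker's aluminium block, middle; a cup stands in it with its base on this floor, any cup in any nest; neighbours are 80 mm apart
- nest2 (a point): centre of the floor of a round nest (hole 67 mm across, 28 mm deep, vertical) in the shaker's aluminium block, rightmost; a cup stands in it with its base on this floor, any cup in any nest; neighbours are 80 mm apart
- pin_low (a point): lower hinge pin (pintle): point on its axis at the bracket's shoulder, on which the lower knuckle comes to rest; steel pin 8 mm across, points straight up, 23 mm long with a bullet nose on its last 7 mm
- pin_high (a point): upper hinge pin, like the lower one and 88 mm straight above it; its bracket (10 mm thick, round end 17 mm across, joined to the housing behind) leaves 54 mm free height above the lower pin's tip, where the lower knuckle must come in from the front or left before it is lowered
- guard: loose lift-off guard: clear window in an aluminium frame 12 mm thick, 132 mm high, 0.35 kg. Origin on its hinge axis, level with its lower edge; frame along -y, 13 to 292 mm off the axis, centred on x = 0. Hung, it swings freely, lower edge 18 mm above the bench; shut, it touches two rubber stops on the right front post and its axes are parallel to the shaker's; open, it is turned clockwise from above (free end to the front)
- knuckle_low (a point): lower end of the lower knuckle's bore on the guard's hinge axis, 10 mm above its lower edge; comes to pin_low. Knuckles are steel tubes 18 mm across, bore 10 mm, 22 mm long
- knuckle_high (a point): lower end of the upper knuckle's bore, 88 mm above the lower one; comes to pin_high
- guard_top (a point): middle of the upper face of the guard's top rail (rail 12 mm thick, 18 mm high), within 5 mm of above its centre of mass: the place to pinch it
- stand: fixed white drying stand, 90 x 250 x 44 mm, origin under its centre; the guard starts upright in it, lower edge on the 8 mm base plate, between two pairs of cheeks 36 mm high (slots 15 mm wide, so the 12 mm frame may lean a little); lift it straight up 45 mm to clear them
- dial_grip (a point): point on the axis of the selector, 122 mm above the bench, 31 mm above the pod, 7 mm below the top of the bar grip. The selector starts at its stop or one or two clicks up
- selector (a joint): speed selector angle in rad: 0 at its stop, clockwise from above positive, 8 clicks of 0.524 rad (30 deg); detents of 0.06 N m pull it to each click. Black knob on a vertical axis: disc 44 mm wide, on it a bar grip 42 mm long, 14 thick, 29 high, white line on its pointing end. At 0 that end points 120 deg counter-clockwise from the shaker's x axis. Nine engraved marks, the long one at the stop
- cup0: sample cup with a screw lid, white, upright on the bench: 62 mm across, 66 mm high, 0.12 kg; origin under the centre of its base. Two or three of these three alike cups are present; a missing one is None
- cup1: sample cup with a screw lid, white, upright on the bench: 62 mm across, 66 mm high, 0.12 kg; origin under the centre of its base. Two or three of these three alike cups are present; a missing one is None
- cup2: sample cup with a screw lid, white, upright on the bench: 62 mm across, 66 mm high, 0.12 kg; origin under the centre of its base. Two or three of these three alike cups are present; a missing one is None
- jar0: finished jar, in nest0 at the start: squat, straight-sided, wide screw lid, 62 mm across, 60 mm high, 0.12 kg; origin under the centre of its base. One or two of these three are present; a missing one is None
- jar1: finished jar, in nest1 at the start: squat, straight-sided, wide screw lid, 62 mm across, 60 mm high, 0.12 kg; origin under the centre of its base. One or two of these three are present; a missing one is None
- jar2: finished jar, in nest2 at the start: squat, straight-sided, wide screw lid, 62 mm across, 60 mm high, 0.12 kg; origin under the centre of its base. One or two of these three are present; a missing one is None
- tray_mid (a point): centre of the floor of a fixed stainless tray, 110 x 190 mm (along this point's x and y), floor 3 mm above the bench, rim 12 mm high and 3 mm thick. Room for two jars side by side along y (say at y = -45 and +45 mm)
- dropper: bystander: dropper bottle 32 x 32 x 76 mm with a black cap, loose, origin under its base
Mind the look-alikes: they are no part of the job. Leave any orange look-alike of the part that bears tray_mid alone.

How it is judged:
By the outcome, as a careful person would: the job done as asked, in the order asked, and still so for the second after the job is handed in, with the robot touching nothing.
Of jar0, jar1, jar2 only 1 to 2 are there at a start; the rules pass over those that are not, and their reading is None.
Of cup0, cup1, cup2 only 2 to 3 are there at a start; the rules pass over those that are not, and their reading is None.
At some moment in a run one of cup0, cup1, cup2 may be knocked a few centimetres aside while the robot is not near it.
It also fails if it takes over 210 s, if anything falls off the work surface, if the arm or the gripper's body presses on something with over 40 N, if the wrist force passes 120 N, or if a joint passes its speed limit or range.

## Working session

There is one attempt and no reset: what is moved stays moved. The work goes in short steps, Python scripts to look and compute and a tool call to move; the robot and the scene stay as the last step left them, time stands still between calls to the robot, and variables do not carry over. Pictures are saved under pics/ and viewed, on a budget of 14 in all, crops included, one or two more only if the job needs it, and the job is handed in when it is done.

Besides the shell and the picture viewer there is one more tool, called after "Call:" as name(argument=value, ...) on one line, values as JSON. apply_moves: Moves the arm, as the interface text tells. Its arguments: {"type":"object","properties":{"increments":{"type":"array"}},"required":["increments"]}

```bash
mkdir -p pics
cat > h.py <<'E'
import numpy as np, cv2
from workcell import sensors, imaging, workorder
from scipy.spatial.transform import Rotation as R
def cam(name):
    s=sensors.observe(); d=imaging.read_camera(name)
    f=d['frame'].shape[0]/2/np.tan(np.radians(d['fovy'])/2)
    if name=='wrist':
        q=s['tcp_rot']; T=np.eye(4); T[:3,:3]=R.from_quat([q[1],q[2],q[3],q[0]]).as_matrix(); T[:3,3]=s['tool_pos']
        C=T@np.array(d['T_tool_cam'])
    else: C=np.linalg.inv(np.array(d['world_to_cam']))
    d['f']=f; d['C']=C; return d
def save(d,n): np.savez(''+n+'.npz',**{k:d[k] for k in('frame','depth','f','C','cx','cy')})
def load(n): return dict(np.load(''+n+'.npz'))
def cloud(d):
    h,w=d['depth'].shape; u,v=np.meshgrid(np.arange(w),np.arange(h)); z=d['depth']
    p=np.stack([(u-d['cx'])/d['f']*z,(v-d['cy'])/d['f']*z,z],-1)
    return p@d['C'][:3,:3].T+d['C'][:3,3]
def ray(d,u,v,z):  # pixel to plane of height z
    r=d['C'][:3,:3]@np.array([(u-d['cx'])/d['f'],(v-d['cy'])/d['f'],1]); o=d['C'][:3,3]
    return o+r*(z-o[2])/r[2]
def proj(d,p):
    c=np.linalg.inv(d['C'])@np.append(p,1); return d['f']*c[0]/c[2]+d['cx'],d['f']*c[1]/c[2]+d['cy']
E
python3 - <<'E'
from h import *
for n in('top','side'):
    d=cam(n); save(d,n+'0'); cv2.imwrite(f'pics/{n}0.png',cv2.resize(d['frame'],None,fx=1.4,fy=1.4,interpolation=cv2.INTER_CUBIC)); print(n,d['C'].round(3).tolist(),d['f'])
s=sensors.observe(); print(s)
E
```

```text
top [[-0.026, -0.989, 0.148, 0.265], [-1.0, 0.026, 0.003, -0.076], [-0.007, -0.148, -0.989, 1.855], [0.0, 0.0, 0.0, 1.0]] 438.88277645002626
side [[-0.999, 0.011, -0.043, 0.591], [0.041, 0.614, -0.788, 1.155], [0.018, -0.789, -0.614, 1.056], [0.0, 0.0, 0.0, 1.0]] 500.1182554074816
{'t': 0.1, 'q': array([-1.39771246e+00,  9.17847410e-02,  1.23172171e+00, -2.30527551e-05,
        1.81982520e+00, -5.66987975e-02]), 'qd': array([-0.00116564, -0.00138126, -0.00330621, -0.00074785, -0.00039669,
       -0.00091783]), 'effort': array([ 3.00436986e-03, -4.47856450e+01, -4.07570672e+01,  7.01110857e-02,
        2.84158636e-02, -1.18491271e-04]), 'tool_pos': array([ 0.13661157, -0.58400412,  0.24064394]), 'tcp_rot': array([-8.67377800e-04,  9.93407196e-01,  1.14635884e-01, -6.17241929e-05]), 'force': array([-0.01499322,  0.52733276, -0.62794189]), 'torque': array([0.00635654, 0.00510386, 0.00722227]), 'opening': 0.99966988495313}
```

View pics/top0.png

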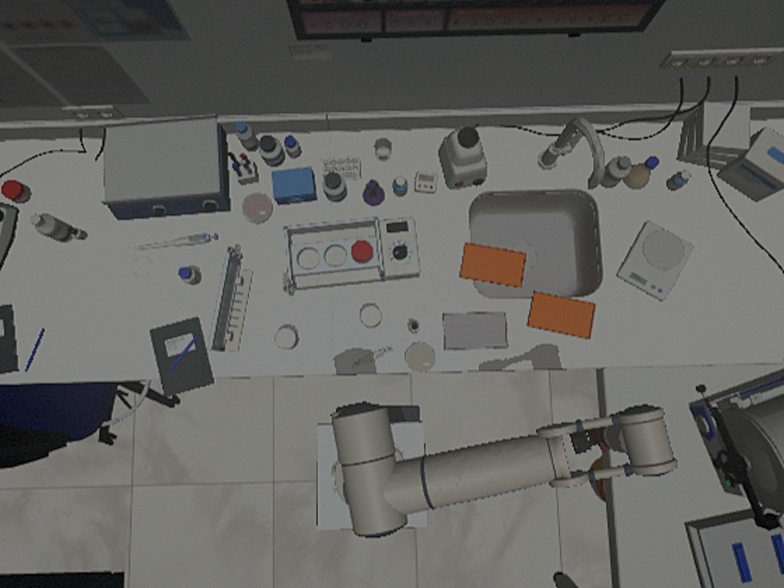

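View pics/side0.png

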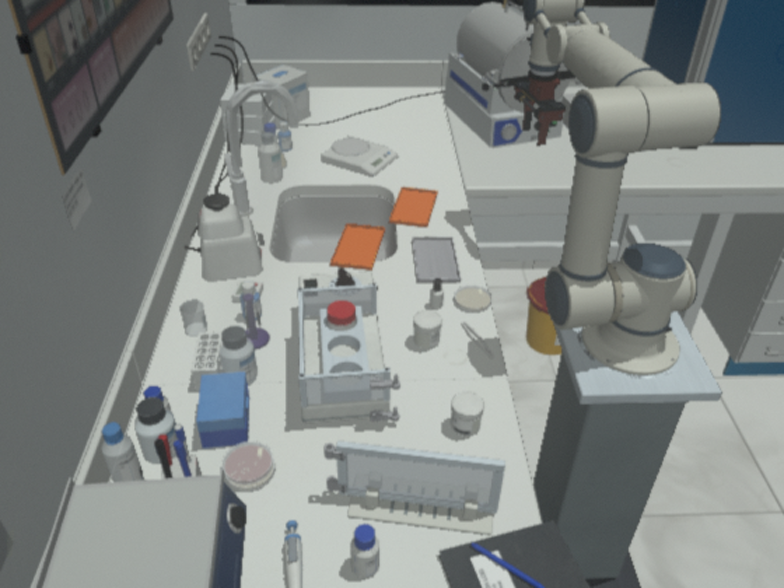

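Top view (1.4x): the shaker is at (350,252) with a red-lidded jar in its right nest (363,251). White cups are at (286,336) and (370,315), the dropper at (413,325), the steel tray at (475,330), and the guard in its stand at (233,300). The orange plates at (493,265) and (561,315) are the look-alikes. (420,356) looks like a flat dish. I'll enlarge both to confirm and measure.

Run:
```python
from h import *
t=load('top0'); s=load('side0')
a=cv2.resize(t['frame'][150:280,145:370],(800,462),interpolation=cv2.INTER_CUBIC); cv2.imwrite('pics/topz.png',a)
P=cloud(t)
def m(u,v,z): u/=1.4;v/=1.4; print((u,v),'ray',ray(t,u,v,z)[:2].round(4),'depthpt',P[int(v),int(u)].round(3))
for u,v,z in [(286,328,.066),(370,308,.066),(363,250,.115+.028-.028),(308,258,.055),(335,255,.055),(413,322,.076),(420,356,.01),(475,330,.003),(401,252,.129),(233,300,.14),(290,284,.1)]: m(u,v,z)
Q=P[150:280,145:370]
# height map blobs
for lo,hi,nm in [(.058,.074,'cups'),(.1,.125,'jar')]:
    M=((P[...,2]>lo)&(P[...,2]<hi)).astype(np.uint8); n,l,st,c=cv2.connectedComponentsWithStats(M)
    for i in range(1,n):
        if st[i,4]>40:
            q=P[l==i]; 
            if 0.2<q[:,0].mean()<.85 and abs(q[:,1].mean())<.6: print(nm,c[i].round(1),st[i,4],q.mean(0).round(3),q.min(0).round(3),q.max(0).round(3))
```

```text
(204.2857142857143, 234.2857142857143) ray [0.4313 0.2352] depthpt [0.433 0.237 0.062]
(264.2857142857143, 220.0) ray [ 0.4836 -0.0114] depthpt [ 0.484 -0.01   0.067]
(259.2857142857143, 178.57142857142858) ray [0.6471 0.0036] depthpt [0.649 0.005 0.116]
(220.0, 184.2857142857143) ray [0.6403 0.1712] depthpt [0.641 0.171 0.056]
(239.2857142857143, 182.14285714285717) ray [0.6473 0.0903] depthpt [0.645 0.09  0.068]
(295.0, 230.00000000000003) ray [ 0.4381 -0.1358] depthpt [ 0.438 -0.136  0.08 ]
(300.0, 254.2857142857143) ray [ 0.3421 -0.1557] depthpt [ 0.344 -0.156 -0.   ]
(339.28571428571433, 235.71428571428572) ray [ 0.4161 -0.3244] depthpt [ 0.42  -0.324 -0.002]
(286.42857142857144, 180.0) ray [ 0.6352 -0.1059] depthpt [ 0.635 -0.104  0.129]
(166.42857142857144, 214.2857142857143) ray [0.5075 0.372 ] depthpt [0.527 0.407 0.015]
(207.14285714285717, 202.85714285714286) ray [0.5556 0.2176] depthpt [0.553 0.212 0.139]
cups [143.1 143.9] 160 [0.821 0.493 0.066] [0.802 0.416 0.058] [0.868 0.602 0.074]
cups [212.4 168.8] 45 [0.706 0.201 0.063] [0.683 0.174 0.058] [0.72  0.223 0.074]
cups [225.5 168.4] 56 [0.706 0.147 0.062] [0.691 0.111 0.058] [0.723 0.175 0.072]
cups [219.8 182.9] 53 [0.645 0.171 0.062] [0.624 0.148 0.058] [0.669 0.202 0.074]
cups [247.1 195.7] 51 [0.587 0.058 0.063] [0.565 0.032 0.058] [0.605 0.087 0.074]
cups [232.7 197. ] 42 [0.584 0.118 0.062] [0.563 0.096 0.058] [0.597 0.141 0.073]
cups [264.8 224.8] 162 [ 0.463 -0.013  0.067] [ 0.433 -0.043  0.058] [0.492 0.015 0.074]
cups [203.9 240.8] 166 [0.404 0.237 0.067] [0.375 0.207 0.058] [0.433 0.265 0.074]
jar [235.7 160.8] 95 [0.725 0.099 0.111] [ 0.713 -0.03   0.1  ] [0.735 0.222 0.125]
jar [258.1 178.3] 178 [0.648 0.008 0.116] [ 0.619 -0.02   0.101] [0.68  0.038 0.125]
jar [204.5 200. ] 49 [0.565 0.225 0.117] [0.536 0.206 0.1  ] [0.59  0.236 0.124]
jar [156.2 229. ] 60 [0.453 0.42  0.111] [0.373 0.405 0.1  ] [0.543 0.434 0.125]
```

View pics/topz.png

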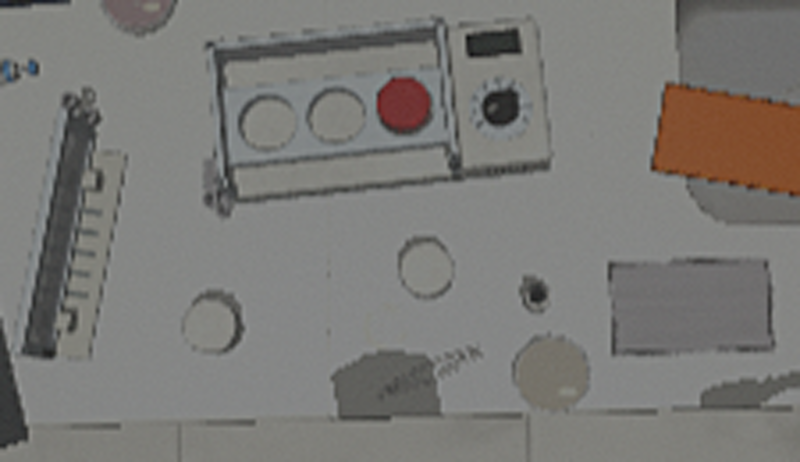

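Confirmed: one jar (red lid, nest2, enlarged (403,104)), two cups (212,322) and (426,267) with tops at about 66 mm, the dropper at (535,293), and the steel-grey tray at (690,305). The beige disc (551,372) is flat at z≈0, so it is not a cup. Next I go above the jar with the fingers closing along the shaker's x.

Call:
apply_moves(increments=[[0.6,0.7,0.3,0.95,0],[0.6,0.7,0.3,0.95,0],[0.6,0.7,0,0.95,0],[0.6,0.7,0,0.95,0],[0.6,0.7,0,0.95,0]])

```text
t: 0.72
tool_pos: [0.3175, -0.3727, 0.2773]
tcp_rot: [-0.0, 0.934, 0.357, 0.0]
force: [0.1, -0.0, -0.1]
opening: 1.0
```

Call:
apply_moves(increments=[[0.6,0.7,0,0.95,0],[0.6,0.7,0,0.95,0],[0.6,0.7,0,0.95,0],[0.6,0.7,0,0.95,0],[0.6,0.7,0,0.95,0]])

```text
t: 1.35
tool_pos: [0.4975, -0.1626, 0.2773]
tcp_rot: [-0.0, 0.817, 0.576, -0.0]
force: [0.6, 0.1, -0.0]
opening: 1.0
```

Call:
apply_moves(increments=[[0.6,0.7,0,0.95,0],[0.6,0.7,0,0.95,0],[0.6,0.7,0,0.95,0],[0.4,0.6,0,0.95,0],[0,0,0,0,0]])

```text
t: 1.98
tool_pos: [0.6294, 0.0004, 0.2756]
tcp_rot: [-0.001, 0.687, 0.727, -0.001]
force: [-0.1, -0.5, 0.5]
opening: 1.002
```

Run:
```python
from h import *
d=cam('wrist'); save(d,'w1'); print(d['C'].round(3).tolist(),d['f'])
s=sensors.observe(); print(s['t'],s['tool_pos'],s['tcp_rot'],s['q'])
cv2.imwrite('pics/w1.png',d['frame'])
P=cloud(d); M=(P[...,2]>.108)&(P[...,2]<.12)&(d['depth']>0)&(d['frame'][...,2]>1.6*d['frame'][...,1].astype(float)); print(M.sum(),P[M].mean(0),P[M].min(0),P[M].max(0))
```

```text
[[0.998, 0.054, 0.013, 0.626], [0.056, -0.954, -0.293, 0.081], [-0.003, 0.293, -0.956, 0.419], [0.0, 0.0, 0.0, 1.0]] 320.18904049644584
2.025 [ 0.62881244 -0.0012419   0.2762632 ] [-0.00079772  0.68807108  0.72564232 -0.00087939] [-5.59080898e-02  1.83396006e-01  1.06855919e+00 -3.27230100e-04
  1.89199166e+00 -1.09151086e-01]
2957 [0.64872576 0.00901403 0.11560506] [ 0.61739273 -0.11073001  0.10803811] [0.84521694 0.03870644 0.11989005]
```

View pics/w1.png

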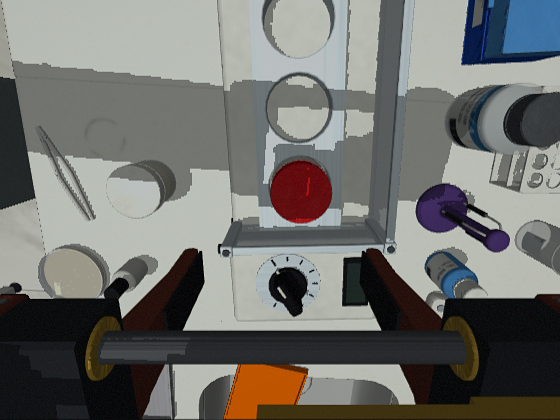

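The wrist view shows the jar at (301,191), nest1's rim at (299,106), nest0's rim at (298,22), and the selector at (288,285). I'll measure the nests, the shaker yaw, the tray and the cups.

Run:
```python
from h import *
d=load('w1'); P=cloud(d)
for u,v,z in [(301,191,.115),(299,106.5,.083),(298,22,.083),(288,283,.129),(226,250,.135),(389,247,.135)]: print((u,v),ray(d,u,v,z)[:2].round(4),P[v.__int__(),u].round(3))
# jar lid
F=d['frame'].astype(float)
M=((P[...,2]>.112)&(P[...,2]<.119)&(F[...,2]>1.6*F[...,1])); M[250:]=0
q=P[M]; (c,r)=cv2.minEnclosingCircle(q[:,:2].astype(np.float32)); print('jar',c,r,q.mean(0))
# nest block top: fit rectangle
M=((abs(P[...,2]-.083)<.003)&(d['depth']>0)); M[:, :200]=0;M[230:]=0;M[:,400:]=0
q=P[M]; q=q[(q[:,0]>.58)&(q[:,0]<.72)]; print('block',len(q),cv2.minAreaRect(q[:,:2].astype(np.float32)), q[:,2].mean())
# circles of missing block top (holes) : floor pts at .055
for v0,v1 in((0,60),(70,140)):
    M=((P[...,2]<.08)&(d['depth']>0)); M[:v0]=0;M[v1:]=0;M[:,:262]=0;M[:,336:]=0
    q=P[M]; print('hole floor',len(q),np.median(q,0),q.min(0),q.max(0))
t=load('top0'); PT=cloud(t)
# tray in top image : colour/depth not distinct; corners from enlarged picture (scale 3.556, offs 145,150)
k=225/800
C=[ray(t,145+u*k,150+v*k,.012)[:2] for u,v in[(610,262),(770,260),(774,351),(613,355)]]; C=np.array(C)
print('tray',C.round(3).tolist(),C.mean(0),np.linalg.norm(np.diff(C,axis=0),axis=1))
M=((P[...,2]>.058)&(P[...,2]<.074)); M[:130]=0;M[230:]=0;M[:,180:]=0;M[:,:60]=0
q=P[M]; print('cup',len(q),cv2.minEnclosingCircle(q[:,:2].astype(np.float32)),q.mean(0))
```

```text
(301, 191) [0.6476 0.0115] [0.648 0.011 0.115]
(299, 106.5) [0.6416 0.0901] [0.643 0.091 0.056]
(298, 22) [0.6353 0.1644] [0.636 0.171 0.058]
(288, 283) [ 0.6404 -0.0816] [ 0.641 -0.09   0.115]
(226, 250) [ 0.5783 -0.0461] [ 0.579 -0.045  0.138]
(389, 247) [ 0.7345 -0.034 ] [ 0.734 -0.033  0.136]
jar (0.7313048243522644, -0.0028877793811261654) 0.11480361223220825 [0.64846589 0.0096509  0.11565271]
block 10356 ((0.6505129337310791, 0.07174606621265411), (0.22971171140670776, 0.1383799910545349), 89.7171401977539) 0.08367629189516775
hole floor 3459 [0.63626327 0.16862687 0.05584796] [0.60160337 0.13886197 0.05253569] [0.66848715 0.1916199  0.07987401]
hole floor 3560 [0.64233589 0.0899095  0.05587735] [0.60802912 0.05597829 0.05272167] [0.67499568 0.12147936 0.07998739]
tray [[0.469, -0.23], [0.466, -0.42], [0.358, -0.418], [0.359, -0.229]] [ 0.41293139 -0.32420575] [0.18979251 0.10769915 0.18941148]
cup 2399 ((0.46149227023124695, -0.012118451297283173), 0.03131239861249924) [ 0.4628558  -0.0105644   0.06645899]
```

Yaw ≈ 4.3° from both the posts and the nests. nest2 is at (.648,.010), nest1 at (.642,.0895), nest0 at (.636,.169), and the tray at (.413,-.324), sized as it should be. Next: descend and grip the jar.

Call:
apply_moves(increments=[[0.31,0.18,0,0.2,0],[0,0,-0.9,0,0],[0,0,-0.9,0,0],[0,0,-0.75,0,0],[0,0,-0.3,0,0]])

```text
t: 2.65
tool_pos: [0.6452, 0.0071, 0.1032]
tcp_rot: [-0.002, 0.682, 0.731, -0.002]
force: [0.1, -0.7, -0.0]
opening: 1.0
```

Call:
apply_moves(increments=[[0,0,0,0,255],[0,0,0,0,255],[0,0,0,0,255],[0,0,0,0,255],[0,0,0,0,255]])

```text
t: 3.28
tool_pos: [0.6481, 0.0084, 0.1091]
tcp_rot: [0.001, 0.681, 0.732, 0.001]
force: [-0.4, -1.0, 5.4]
opening: 0.702
```

Call:
apply_moves(increments=[[0,0,0,0,255],[0,0,0.3,0,255],[0,0,0.7,0,255],[0,0,0.9,0,255],[0,0,0.8,0,255]])

```text
t: 3.9
tool_pos: [0.6471, 0.0087, 0.2717]
tcp_rot: [0.001, 0.681, 0.732, 0.001]
force: [0.3, 0.3, -0.8]
opening: 0.699
```

Call:
apply_moves(increments=[[-0.4,-0.5,0,0,255],[-0.55,-0.8,0,0,255],[-0.55,-0.8,0,0,255],[-0.55,-0.8,0,0,255],[-0.55,-0.8,0,0,255]])

```text
t: 4.53
tool_pos: [0.49, -0.2146, 0.2698]
tcp_rot: [0.001, 0.681, 0.732, 0.0]
force: [0.9, -1.1, -1.1]
opening: 0.706
```

Call:
apply_moves(increments=[[-0.55,-0.8,0,0,255],[-0.5,-0.7,0,0,255],[-0.25,-0.35,-0.4,0,255],[0,0,-0.9,0,255],[0,0,-0.9,0,255]])

```text
t: 5.15
tool_pos: [0.4132, -0.3251, 0.1368]
tcp_rot: [0.001, 0.681, 0.732, 0.0]
force: [0.0, -0.0, -1.5]
opening: 0.704
```

Call:
apply_moves(increments=[[0,0,-0.7,0,255],[0,0,-0.3,0,255],[0,0,-0.2,0,255],[0,0,-0.08,0,255],[0,0,0,0,255]])

```text
t: 5.78
tool_pos: [0.4138, -0.3249, 0.061]
tcp_rot: [0.001, 0.681, 0.732, 0.0]
force: [0.3, -0.4, -0.5]
opening: 0.697
```

Call:
apply_moves(increments=[[0,0,-0.05,0,255],[0,0,0,0,200],[0,0,0,0,0],[0,0,0,0,0],[0,0,0,0,0]])

```text
t: 6.4
tool_pos: [0.4133, -0.3245, 0.057]
tcp_rot: [0.0, 0.681, 0.732, 0.0]
force: [1.4, -0.1, -0.2]
opening: 0.986
```

Call:
apply_moves(increments=[[0,0,0.4,0,0],[0,0,0.9,0,0],[0,0,0.9,0,0],[0,0,0.9,0,0],[0,0.5,0.4,0,0]])

```text
t: 7.02
tool_pos: [0.4135, -0.2955, 0.2705]
tcp_rot: [0.002, 0.682, 0.732, 0.0]
force: [0.5, 1.0, -0.6]
opening: 1.0
```

Call:
apply_moves(increments=[[0.15,0.9,0,0,0],[0.15,0.9,0,0,0],[0.15,0.9,0,0,0],[0.15,0.9,0,0,0],[0.15,0.8,0,0,0]])

```text
t: 7.65
tool_pos: [0.4583, -0.0285, 0.2671]
tcp_rot: [0.0, 0.681, 0.732, 0.0]
force: [0.2, -0.1, -0.7]
opening: 0.998
```

Call:
apply_moves(increments=[[0.05,0.3,0,0,0],[0,0,0,0,0],[0,0,0,0,0]])

```text
t: 8.02
tool_pos: [0.4612, -0.0131, 0.2669]
tcp_rot: [0.0, 0.681, 0.732, -0.0]
force: [-0.2, -0.6, -0.1]
opening: 1.0
```

```bash
cat >> h.py <<'E'
def cups(d,lo=.058,hi=.074):
    P=cloud(d); M=((P[...,2]>lo)&(P[...,2]<hi)&(d['depth']>0)).astype(np.uint8)
    if d['C'][2,3]<1: M[290:]=0
    n,l,st,c=cv2.connectedComponentsWithStats(M)
    for i in range(1,n):
        q=P[l==i]; (x,y),r=cv2.minEnclosingCircle(q[:,:2].astype(np.float32))
        if st[i,4]>60 and .022<r<.045: print('blob',c[i].round(),st[i,4],'c',round(x,4),round(y,4),'r',round(r,4),'z',q[:,2].mean().round(4))
E
python3 - <<'E'
from h import *
d=cam('wrist'); save(d,'w2'); s=sensors.observe(); print(s['t'],s['tool_pos'],s['opening'])
cups(d); t=cam('top'); save(t,'top1'); cups(t); cups(t,.05,.075)
cv2.imwrite('pics/w2.png',d['frame'])
E
```

```text
8.075 [ 0.46119268 -0.01334954  0.26685136] 0.9988718207599045
blob [509.  23.] 512 c 0.6577 0.1634 r 0.0248 z 0.066
blob [489. 105.] 748 c 0.6429 0.0881 r 0.0336 z 0.0663
blob [473. 192.] 632 c 0.649 0.0077 r 0.0336 z 0.0662
blob [281. 189.] 2436 c 0.461 -0.0122 r 0.0312 z 0.0666
blob [  8. 134.] 130 c 0.8839 1.0715 r 0.033 z 0.0629
blob [240. 182.] 66 c 0.6461 0.0892 r 0.032 z 0.0613
blob [217. 199.] 65 c 0.5763 0.1803 r 0.0324 z 0.0623
blob [341. 235.] 161 c 0.4153 -0.3246 r 0.0304 z 0.0648
blob [204. 241.] 169 c 0.4051 0.2379 r 0.0315 z 0.0663
blob [175. 121.] 84 c 0.9242 0.3603 r 0.0374 z 0.0566
blob [456. 124.] 70 c 0.8819 -0.8419 r 0.0296 z 0.0617
blob [  8. 134.] 179 c 0.8796 1.0723 r 0.034 z 0.0607
blob [259. 180.] 177 c 0.6541 0.0095 r 0.0327 z 0.0575
blob [239. 182.] 177 c 0.6445 0.09 r 0.0371 z 0.058
blob [220. 184.] 180 c 0.6415 0.1679 r 0.0353 z 0.058
blob [341. 235.] 176 c 0.4155 -0.3242 r 0.0306 z 0.0641
blob [204. 241.] 181 c 0.4054 0.2375 r 0.0317 z 0.0664
blob [  5. 322.] 94 c 0.1043 1.0354 r 0.0279 z 0.0605
```

View pics/w2.png

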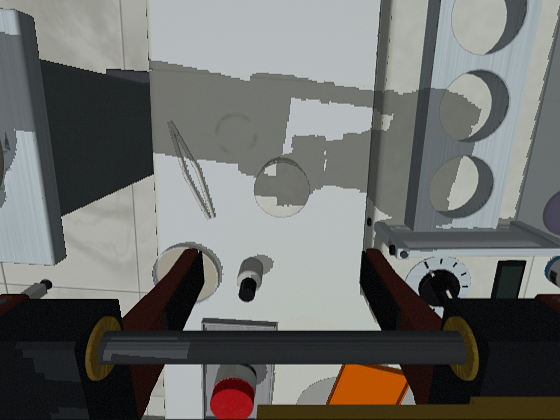

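The jar stands on the tray at (.4155,-.3245) with its top at 0.064. The near cup is at (281,189), centred under the tool. The flat dish (188,270) and the dropper (250,280) are clear of the path.

Call:
apply_moves(increments=[[0,0.02,-0.7,0,0],[0,0,-0.9,0,0],[0,0,-0.9,0,0],[0,0,-0.75,0,0],[0,0,-0.3,0,0]])

```text
t: 8.75
tool_pos: [0.4596, -0.012, 0.0509]
tcp_rot: [-0.002, 0.681, 0.732, -0.001]
force: [0.3, 0.6, 0.5]
opening: 1.0
```

Call:
apply_moves(increments=[[0,0,0,0,255],[0,0,0,0,255],[0,0,0,0,255],[0,0,0,0,255],[0,0,0,0,255]])

```text
t: 9.38
tool_pos: [0.4623, -0.0114, 0.0561]
tcp_rot: [0.001, 0.681, 0.732, 0.001]
force: [-1.6, -0.3, 6.0]
opening: 0.701
```

Call:
apply_moves(increments=[[0,0,0.3,0,255],[0,0,0.8,0,255],[0,0,0.9,0,255],[0,0,0.9,0,255],[0,0,0,0,255]])

```text
t: 10.0
tool_pos: [0.463, -0.0113, 0.2345]
tcp_rot: [0.004, 0.681, 0.732, 0.003]
force: [-0.7, 0.7, -3.7]
opening: 0.698
```

Call:
apply_moves(increments=[[0.5,0.1,0,0,255],[0.8,0.1,0,0,255],[0.9,0.1,0,0,255],[0.7,0.05,0,0,255],[0.19,0,0,0,255]])

```text
t: 10.62
tool_pos: [0.6477, 0.0101, 0.2248]
tcp_rot: [-0.002, 0.681, 0.733, -0.001]
force: [-0.2, -0.5, -2.2]
opening: 0.701
```

Call:
apply_moves(increments=[[0,0,-0.6,0,255],[0,0,-0.6,0,255],[0,0,0,0,255],[0,0,0,0,255]])

```text
t: 11.12
tool_pos: [0.6467, 0.0097, 0.1576]
tcp_rot: [0.001, 0.681, 0.732, 0.001]
force: [-0.1, 0.3, -1.8]
opening: 0.702
```

Run:
```python
from h import *
d=cam('wrist'); save(d,'w3'); s=sensors.observe(); print(s['t'],s['tool_pos'],s['opening'],s['tcp_rot'])
t=cam('top'); save(t,'top2'); cups(d,.15,.175);cups(d,.058,.074); cups(t)
cv2.imwrite('pics/w3.png',d['frame'])
```

```text
11.175 [0.64714382 0.00965039 0.15844521] 0.7010095117072673 [0.00121499 0.68098649 0.73229421 0.00105401]
blob [281. 262.] 8141 c 0.6461 0.0202 r 0.041 z 0.1659
blob [282. 116.] 1009 c 0.6414 0.0881 r 0.0338 z 0.0662
blob [542. 141.] 1311 c 0.8443 0.0859 r 0.0318 z 0.0659
blob [  8. 134.] 125 c 0.8804 1.0733 r 0.0318 z 0.0629
blob [220. 183.] 80 c 0.6408 0.1707 r 0.0325 z 0.0621
blob [341. 235.] 160 c 0.4162 -0.3242 r 0.031 z 0.0642
blob [204. 241.] 167 c 0.4041 0.2373 r 0.0311 z 0.0673
```

View pics/w3.png

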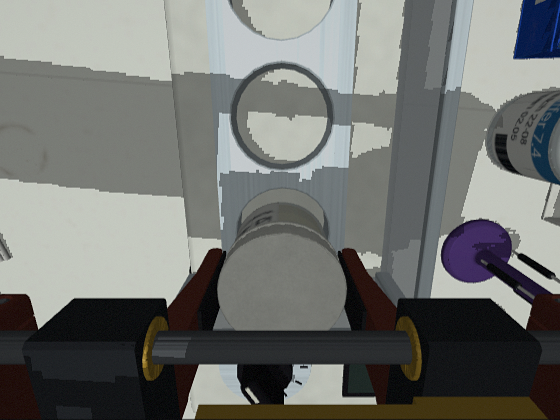

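The cup is held over nest2, whose dark rim is visible behind it at (283,205); nest1's rim is at (282,115). The alignment agrees within about 1 mm, so I lower it.

Call:
apply_moves(increments=[[0.01,0,-0.3,0,255],[0,0,-0.2,0,255],[0,0,-0.15,0,255],[0,0,0,0,255]])

```text
t: 11.72
tool_pos: [0.6466, 0.0098, 0.1151]
tcp_rot: [-0.001, 0.681, 0.732, -0.001]
force: [-0.3, 0.2, -2.0]
opening: 0.701
```

Call:
apply_moves(increments=[[0,0,-0.1,0,255],[0,0,-0.02,0,255],[0,0,0,0,255]])

```text
t: 12.1
tool_pos: [0.6476, 0.0097, 0.1109]
tcp_rot: [0.001, 0.681, 0.732, 0.0]
force: [-1.4, -0.3, 4.9]
opening: 0.701
```

Call:
apply_moves(increments=[[0,0,0,0,120],[0,0,0,0,0],[0,0,0,0,0],[0,0,0,0,0],[0,0,0.4,0,0]])

```text
t: 12.72
tool_pos: [0.646, 0.0098, 0.1308]
tcp_rot: [-0.002, 0.681, 0.732, -0.002]
force: [-0.7, -0.1, 0.3]
opening: 0.998
```

Call:
apply_moves(increments=[[0,0,0.9,0,0],[-0.3,0.3,0.8,0,0],[-0.65,0.6,0.3,0,0],[-0.65,0.6,0,0,0],[-0.65,0.6,0,0,0]])

```text
t: 13.35
tool_pos: [0.5111, 0.1367, 0.2539]
tcp_rot: [0.0, 0.681, 0.732, 0.0]
force: [0.4, 0.3, 0.5]
opening: 1.003
```

Call:
apply_moves(increments=[[-0.65,0.6,0,0,0],[-0.65,0.6,0,0,0],[-0.4,0.4,0,0,0],[-0.1,0.1,0,0,0],[0,0,0,0,0]])

```text
t: 13.98
tool_pos: [0.4044, 0.2377, 0.2537]
tcp_rot: [0.0, 0.681, 0.733, 0.0]
force: [-0.2, 0.1, -0.2]
opening: 1.002
```

Run:
```python
from h import *
d=cam('wrist'); save(d,'w4'); s=sensors.observe(); print(s['t'],s['tool_pos'],s['opening'],s['tcp_rot'])
t=cam('top'); save(t,'top3'); cups(d,.058,.074); print('top');cups(t);cups(t,.112,.13)
```

```text
14.025 [0.40478983 0.23732457 0.2535106 ] 0.9971022044529454 [ 2.40090323e-04  6.81027187e-01  7.32258086e-01 -8.64879388e-05]
blob [279. 193.] 2604 c 0.4024 0.2378 r 0.0312 z 0.0666
blob [438. 272.] 249 c 0.5906 0.1567 r 0.0236 z 0.0658
blob [502. 275.] 442 c 0.6538 0.1631 r 0.0269 z 0.0658
blob [549. 272.] 400 c 0.7164 0.1681 r 0.0252 z 0.067
top
blob [  8. 134.] 128 c 0.881 1.0715 r 0.0319 z 0.0629
blob [218. 184.] 81 c 0.6379 0.1718 r 0.0349 z 0.0623
blob [341. 235.] 162 c 0.4153 -0.3249 r 0.0311 z 0.0648
blob [207. 239.] 78 c 0.4064 0.2336 r 0.0297 z 0.066
blob [191. 101.] 97 c 0.9809 0.2803 r 0.025 z 0.1239
blob [442. 120.] 78 c 0.8807 -0.7547 r 0.0316 z 0.1187
blob [237. 128.] 94 c 0.8622 0.0894 r 0.0233 z 0.1236
blob [ 34. 160.] 89 c 0.7523 0.9266 r 0.032 z 0.1226
blob [258. 178.] 173 c 0.6499 0.0088 r 0.0312 z 0.1222
```

Call:
apply_moves(increments=[[-0.03,0,-0.7,0,0],[0,0,-0.9,0,0],[0,0,-0.9,0,0],[0,0,-0.6,0,0],[0,0,-0.2,0,0]])

```text
t: 14.7
tool_pos: [0.4018, 0.2362, 0.0528]
tcp_rot: [-0.001, 0.682, 0.732, -0.002]
force: [0.1, -0.4, 0.2]
opening: 1.0
```

Call:
apply_moves(increments=[[0,0,0,0,255],[0,0,0,0,255],[0,0,0,0,255],[0,0,0,0,255],[0,0,0,0,255]])

```text
t: 15.32
tool_pos: [0.4033, 0.2382, 0.0575]
tcp_rot: [0.001, 0.681, 0.732, 0.001]
force: [-0.3, -0.4, 6.7]
opening: 0.699
```

Call:
apply_moves(increments=[[0,0,0.3,0,255],[0,0,0.8,0,255],[0,0,0.9,0,255],[0.1,-0.1,0.9,0,255],[0.8,-0.2,0.2,0,255]])

```text
t: 15.95
tool_pos: [0.457, 0.2209, 0.2492]
tcp_rot: [0.002, 0.68, 0.733, 0.005]
force: [0.8, -0.1, -0.5]
opening: 0.699
```

Call:
apply_moves(increments=[[0.7,-0.5,0,0,255],[0.7,-0.5,0,0,255],[0.7,-0.5,0,0,255],[0.6,-0.45,0,0,255],[0.3,-0.25,0,0,255]])

```text
t: 16.58
tool_pos: [0.6378, 0.086, 0.2416]
tcp_rot: [-0.0, 0.682, 0.732, -0.0]
force: [-0.2, 0.9, -2.2]
opening: 0.701
```

Call:
apply_moves(increments=[[0,0,-0.6,0,255],[0,0,-0.6,0,255],[0,0,-0.2,0,255],[0,0,0,0,255],[0,0,0,0,255]])

```text
t: 17.2
tool_pos: [0.6372, 0.088, 0.1601]
tcp_rot: [0.001, 0.681, 0.732, 0.001]
force: [-0.8, 0.5, -0.6]
opening: 0.704
```

Run:
```python
from h import *
d=cam('wrist'); save(d,'w5'); s=sensors.observe(); print(s['t'],s['tool_pos'],s['opening'],s['tcp_rot'])
cups(d,.058,.074); P=cloud(d); f=(abs(P[...,2]-.0555)<.003)&(d['depth']>0); f[:10]=0
cups(d,.05,.078)
t=cam('top'); save(t,'top4')
```

```text
17.25 [0.63724101 0.08790898 0.16015218] 0.6961184118962357 [0.00118688 0.6808797  0.73239318 0.00128596]
blob [288. 113.] 988 c 0.6351 0.1678 r 0.0337 z 0.0662
blob [554. 137.] 568 c 0.8321 0.1739 r 0.0239 z 0.0629
blob [527. 227.] 1229 c 0.8482 0.0913 r 0.0331 z 0.066
blob [551. 114.] 1687 c 0.8309 0.188 r 0.0382 z 0.0565
blob [286. 114.] 7981 c 0.6351 0.1678 r 0.0338 z 0.0577
blob [293. 203.] 1399 c 0.6415 0.0877 r 0.0336 z 0.0568
blob [526. 227.] 2194 c 0.8552 0.0904 r 0.0347 z 0.0646
```

Call:
apply_moves(increments=[[0.075,0.01,0,0,255],[0,0,-0.3,0,255],[0,0,-0.2,0,255],[0,0,-0.15,0,255],[0,0,0,0,255]])

```text
t: 17.92
tool_pos: [0.6402, 0.0883, 0.1169]
tcp_rot: [-0.001, 0.681, 0.732, -0.001]
force: [-0.2, 0.1, -1.5]
opening: 0.699
```

Call:
apply_moves(increments=[[0,0,-0.1,0,255],[0,0,-0.03,0,255],[0,0,0,0,255]])

```text
t: 18.3
tool_pos: [0.6413, 0.0884, 0.1125]
tcp_rot: [0.001, 0.681, 0.732, 0.001]
force: [-1.9, -0.2, 5.4]
opening: 0.7
```

Call:
apply_moves(increments=[[0,0,0,0,120],[0,0,0,0,0],[0,0,0,0,0],[0,0,0,0,0],[0,0,0.4,0,0]])

```text
t: 18.92
tool_pos: [0.6397, 0.0882, 0.132]
tcp_rot: [-0.002, 0.681, 0.732, -0.002]
force: [0.5, 1.0, 0.4]
opening: 0.996
```

Call:
apply_moves(increments=[[0,0,0.9,0,0],[0,0,0.9,0,0],[-0.3,0.3,0.8,0,0],[-0.4,0.4,0,0,0],[0,0,0,0,0]])

```text
t: 19.55
tool_pos: [0.5983, 0.1318, 0.2923]
tcp_rot: [0.001, 0.68, 0.733, 0.001]
force: [0.7, -0.5, -0.4]
opening: 1.004
```

Run:
```python
from h import *
d=cam('wrist'); save(d,'w6'); s=sensors.observe(); print(s['t'],s['tool_pos'],s['opening'],s['tcp_rot'])
t=cam('top'); save(t,'top5'); cups(t,.112,.13)
P=cloud(t); q=P[(P[...,0]>.28)&(P[...,0]<.62)&(P[...,1]>.33)&(P[...,1]<.5)&(P[...,2]>.12)]
print(len(q),q.min(0),q.max(0),cv2.minAreaRect(q[:,:2].astype(np.float32)),np.histogram(q[:,2],8))
S=cam('side'); save(S,'side5'); P=cloud(S); q=P[(P[...,0]>.28)&(P[...,0]<.62)&(P[...,1]>.33)&(P[...,1]<.5)&(P[...,2]>.12)]
print(len(q),q.min(0),q.max(0),cv2.minAreaRect(q[:,:2].astype(np.float32)))
a=np.vstack([cv2.resize(S['frame'][200:420,190:390],(0,0),fx=2.7,fy=2.7,interpolation=cv2.INTER_CUBIC)]); cv2.imwrite('pics/sidez.png',a)
```

```text
19.6 [0.59875207 0.13080815 0.29103917] 0.998645299915649 [3.06993281e-04 6.80453282e-01 7.32791384e-01 1.58052439e-04]
blob [191. 101.] 93 c 0.9828 0.2827 r 0.0247 z 0.1227
blob [115. 118.] 100 c 0.9247 0.5956 r 0.0437 z 0.1153
blob [441. 119.] 72 c 0.8812 -0.7553 r 0.0315 z 0.1188
blob [237. 128.] 99 c 0.8621 0.0905 r 0.0246 z 0.1235
blob [ 81. 131.] 61 c 0.86 0.7325 r 0.0372 z 0.1153
blob [ 34. 160.] 93 c 0.7516 0.9261 r 0.0332 z 0.1225
blob [258. 178.] 169 c 0.6493 0.0094 r 0.031 z 0.1228
blob [239. 180.] 159 c 0.6446 0.0903 r 0.0317 z 0.1221
259 [0.37237036 0.38678692 0.12053274] [0.61803796 0.44272834 0.15238413] ((0.4962915778160095, 0.4165014624595642), (0.0169745571911335, 0.24917803704738617), 80.11732482910156) (array([ 6,  8, 24, 38, 64, 74, 30, 15]), array([0.12053274, 0.12451417, 0.12849559, 0.13247701, 0.13645844,
       0.14043986, 0.14442129, 0.14840271, 0.15238413]))
923 [0.37225281 0.39006465 0.12007389] [0.61933444 0.4456118  0.14485327] ((0.4967401921749115, 0.4182188808917999), (0.017546115443110466, 0.2507827579975128), 80.31258392333984)
```

View pics/sidez.png

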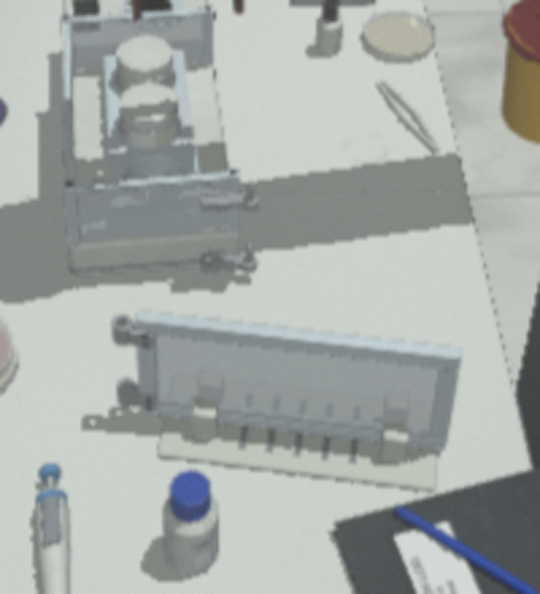

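Side view (cropped): both cups stand in nests 1 and 2. The hinge pins with brackets are at (250,198) and (250,262). The guard stands in its rack with knuckles at the far end (125,328) and (130,392).

Run:
```python
from h import *
d=load('w6'); P=cloud(d)
for p in [(.545,.235,.139),(.545,.235,.051),(.66,.445,.13)]: print(proj(d,np.array(p)))
u,v=map(int,proj(d,np.array((.545,.235,.139))))
u0,v0=max(u-70,0),max(v-60,0); print(u0,v0)
cv2.imwrite('pics/hz.png',cv2.resize(d['frame'][v0:v0+110,u0:u0+140],None,fx=5.5,fy=5.4,interpolation=cv2.INTER_CUBIC))
for n in('top5','side5'):
    P=cloud(load(n)); q=P[(P[...,0]>.28)&(P[...,0]<.70)&(P[...,1]>.33)&(P[...,1]<.5)&(P[...,2]>.125)&(P[...,2]<.15)]
    b=q[q[:,0]<.64]; c=np.polyfit(b[:,0],b[:,1],1); print(n,q.min(0),q.max(0),c,np.degrees(np.arctan(c[0])))
```

```text
(np.float64(228.1591822323383), np.float64(83.34780117488256))
(np.float64(240.47576941286616), np.float64(90.69657583259595))
(np.float64(400.90824766695), np.float64(-221.12345144185758))
158 23
top5 [0.37237036 0.37766041 0.12589762] [0.66519699 0.44272834 0.14991711] [-0.17672898  0.50178983] -10.022336932092443
side5 [0.37225281 0.3833206  0.12503132] [0.66843546 0.4456118  0.14485327] [-0.17444583  0.50647201] -9.895434610897748
```

View pics/hz.png

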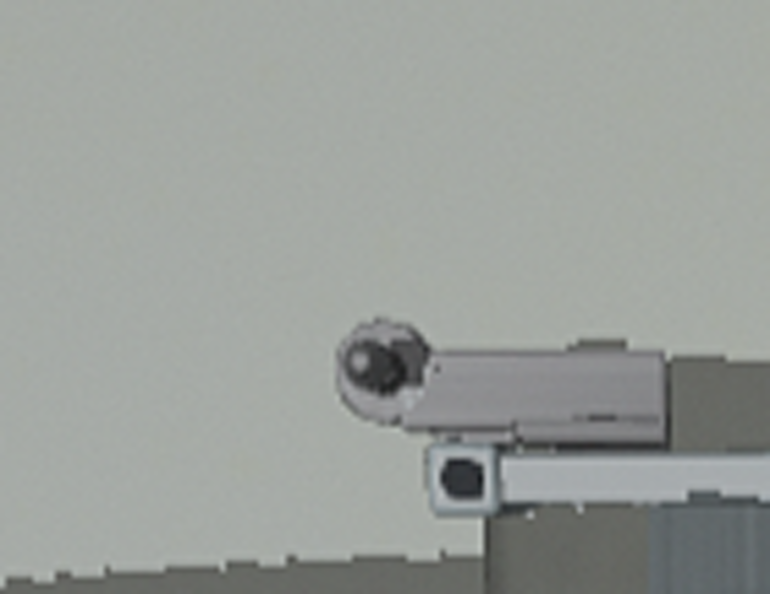

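Run:
```python
from h import *
d=load('w6'); P=cloud(d)
for u,v,z in [(384,371,.116),(358,362,.137),(463,479,.135)]:
    a,b=158+(u+.5)/5.5-.5,23+(v+.5)/5.4-.5; print(a,b,ray(d,a,b,z).round(4),P[int(round(b)),int(round(a))].round(3))
c=P[80:102,215:236]; 
for r in c[::2,::2]: print([f'{p[2]:.3f}' for p in r])
```

```text
227.4090909090909 91.29629629629629 [0.5408 0.2298 0.116 ] [0.544 0.229 0.137]
222.6818181818182 89.62962962962962 [0.54   0.2297 0.137 ] [0.541 0.229 0.14 ]
241.77272727272725 111.29629629629629 [0.5571 0.2129 0.135 ] [0.557 0.213 0.136]
['-0.000', '0.000', '0.002', '0.001', '-0.001', '0.001', '0.000', '0.002', '-0.001', '0.001', '0.002']
['0.000', '-0.000', '0.002', '0.002', '0.000', '0.000', '0.115', '0.001', '0.001', '0.001', '0.001']
['0.000', '-0.000', '0.001', '-0.000', '0.116', '0.117', '0.117', '0.118', '0.117', '0.001', '0.001']
['0.001', '0.002', '0.003', '0.116', '0.135', '0.135', '0.117', '0.118', '0.117', '0.117', '0.001']
['0.001', '0.000', '-0.000', '0.137', '0.141', '0.138', '0.135', '0.126', '0.118', '0.115', '0.116']
['0.002', '-0.000', '0.115', '0.138', '0.140', '0.139', '0.135', '0.131', '0.117', '0.117', '0.117']
['0.000', '0.000', '0.117', '0.137', '0.139', '0.138', '0.135', '0.129', '0.119', '0.117', '0.116']
['0.002', '0.001', '0.116', '0.118', '0.136', '0.135', '0.134', '0.126', '0.117', '0.116', '0.117']
['0.003', '0.001', '0.002', '0.117', '0.117', '0.117', '0.120', '0.117', '0.118', '0.117', '0.116']
['0.001', '0.001', '0.001', '-0.000', '0.118', '0.116', '0.118', '0.116', '0.116', '0.117', '0.117']
['0.001', '0.002', '0.000', '0.001', '0.001', '0.118', '0.116', '0.117', '0.117', '0.117', '0.116']
```

Call:
apply_moves(increments=[[-0.1,0.12,0,-0.95,0],[-0.1,0.12,0,-0.95,0],[-0.1,0.12,0,-0.95,0],[-0.1,0.12,0,-0.95,0],[-0.1,0.12,0,-0.95,0]])

```text
t: 20.32
tool_pos: [0.5693, 0.1656, 0.2894]
tcp_rot: [-0.0, 0.842, 0.54, -0.001]
force: [-0.1, -0.1, 0.1]
opening: 1.0
```

Call:
apply_moves(increments=[[-0.1,0.12,0,-0.95,0],[-0.1,0.12,0,-0.95,0],[-0.1,0.12,0,-0.95,0],[-0.1,0.12,0,-0.95,0],[-0.1,0.12,0,-0.95,0]])

```text
t: 20.95
tool_pos: [0.5394, 0.2017, 0.2895]
tcp_rot: [0.0, 0.949, 0.316, -0.001]
force: [-0.2, -0.0, -0.4]
opening: 0.998
```

Call:
apply_moves(increments=[[-0.1,0.12,0,-0.95,0],[-0.1,0.12,0,-0.95,0],[-0.1,0.12,0,-0.95,0],[-0.1,0.12,0,-0.95,0],[-0.07,0.05,0,-0.95,0]])

```text
t: 21.58
tool_pos: [0.5112, 0.2337, 0.2896]
tcp_rot: [0.0, 0.997, 0.073, -0.001]
force: [-1.1, -0.5, -0.1]
opening: 1.002
```

Call:
apply_moves(increments=[[0,0,0,-0.95,0],[0,0,0,-0.95,0],[0,0,0,-0.95,0],[0,0,0,-0.28,0],[0,0,0,0,0]])

```text
t: 22.2
tool_pos: [0.5111, 0.2338, 0.2902]
tcp_rot: [0.0, 0.996, -0.088, -0.0]
force: [-0.3, 0.1, 0.5]
opening: 0.997
```

Run:
```python
from h import *
d=cam('wrist'); save(d,'wp'); s=sensors.observe(); print(s['t'],s['tool_pos'],s['tcp_rot'],s['q'][5])
print(proj(d,np.array((.5405,.2298,.139))))
```

```text
22.25 [0.5110258  0.2338513  0.29037622] [ 1.96144493e-04  9.96146718e-01 -8.77016712e-02 -3.07022030e-04] 2.115074540298421
(np.float64(280.1828558060941), np.float64(172.81613441624125))
```

Call:
apply_moves(increments=[[0.3,0.4,0,0,0],[0.5,0.6,0,0,0],[0.6,0.7,0,0,0],[0.4,0.6,0,0,0],[0.18,0.35,0,0,0]])

```text
t: 22.88
tool_pos: [0.6304, 0.3947, 0.2887]
tcp_rot: [0.001, 0.996, -0.087, -0.001]
force: [-0.5, -0.5, -0.1]
opening: 1.0
```

Call:
apply_moves(increments=[[0,0,0,0,0],[0,0,0,0,0]])

```text
t: 23.12
tool_pos: [0.6295, 0.3924, 0.291]
tcp_rot: [0.0, 0.996, -0.088, 0.0]
force: [0.3, -0.3, 0.1]
opening: 0.997
```

Run:
```python
from h import *
d=cam('wrist'); save(d,'wk'); s=sensors.observe(); print(s['t'],s['tool_pos'],s['tcp_rot'],s['q'])
a=load('wp'); u,v=proj(a,np.array((.5405,.2298,.139))); U,V=proj(d,np.array((.66,.387,.128))); print(u,v,U,V)
def crop(i,u,v):
    u,v=int(u),int(v); u0,v0=u-55,v-70; print(u0,v0)
    return cv2.resize(i['frame'][v0:v0+150,u0:u0+100],None,fx=4,fy=4,interpolation=cv2.INTER_CUBIC)
cv2.imwrite('pics/pk.png',np.hstack([crop(a,u,v),crop(d,U,V)]))
```

```text
23.175 [0.62942117 0.39217665 0.29168196] [-9.51645734e-05  9.96090463e-01 -8.83381899e-02  3.81640956e-04] [ 5.11473252e-01  5.44087524e-01  5.94362056e-01 -3.01490501e-04
  2.00240560e+00  2.25905034e+00]
280.1828558060941 172.81613441624125 281.5239447047709 169.4118948772695
225 102
226 99
```

View pics/pk.png

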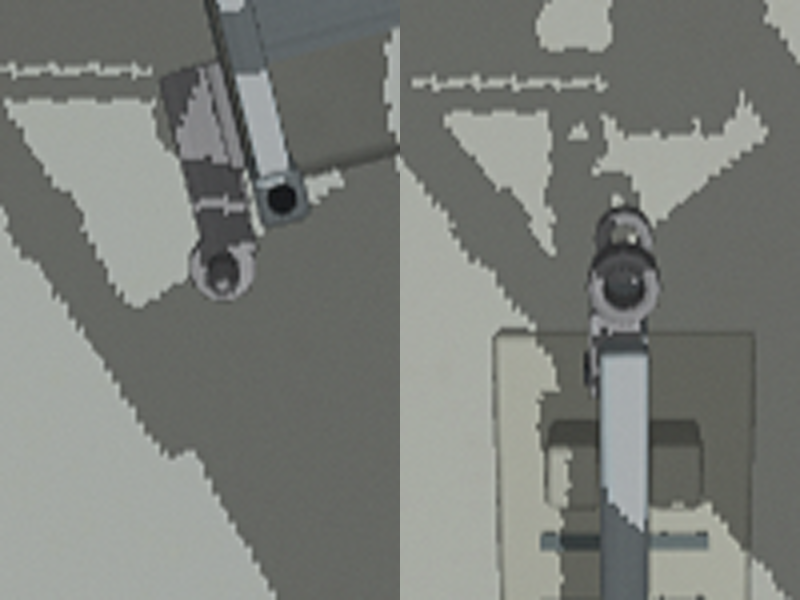

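Left: the pin tip is at (222,281) in its bracket ring (222,270). Right: the upper knuckle's ring is centred at (624,288), the lower one peeks out at about (627,233), and the rail runs straight down the picture at x≈624.

Run:
```python
from h import *
a=load('wp'); d=load('wk')
f=lambda i,u0,v0,u,v,z: ray(i,u0+(u+.5)/4-.5,v0+(v+.5)/4-.5,z).round(4)
print('pin base',f(a,225,102,222,270,.116),'tip',f(a,225,102,222,281,.1385))
k=f(d,226,99,224,288,.128); print('knuckle hi',k,'lo',f(d,226,99,227,233,.040))
for y in(360,480): print('rail',f(d,226,99,225,y,.140))
P=cloud(d); M=(abs(P[...,2]-.14)<.006)&(d['depth']>0); M[:180]=0; M[300:]=0
q=P[M]; q=q[(q[:,1]>.37)&(q[:,1]<.45)]; r=cv2.minAreaRect(q[:,:2].astype(np.float32)); print(len(q),r,q[:,2].mean(),q[:,2].std())
c=np.polyfit(q[:,0],q[:,1],1); print('rail dir',np.degrees(np.arctan(c[0])))
th=np.arctan(c[0]); print('mid', k[0]-.1525*np.cos(th),k[1]-.1525*np.sin(th), 'rail y there',np.polyval(c,k[0]-.1525*np.cos(th)))
```

```text
pin base [0.5402 0.23   0.116 ] tip [0.5413 0.2297 0.1385]
knuckle hi [0.6588 0.3871 0.128 ] lo [0.6607 0.3858 0.04  ]
rail [0.644  0.3895 0.14  ]
rail [0.6148 0.3947 0.14  ]
1360 ((0.586719274520874, 0.4002741277217865), (0.011533194221556187, 0.12083838880062103), 80.02630615234375) 0.14058225548229097 0.0008485365650477378
rail dir -10.017314032316303
mid 0.5086248268380589 0.4136267292703227 rail y there 0.41389019656798637
```

Rail direction -10.0°, knuckle at (.659,.387), pin at (.541,.230), rail middle at (.5087,.4137) and top at .140, all consistent with the given sizes. Next I pinch the rail at its middle and lift.

Call:
apply_moves(increments=[[-0.6,0.1,0,0,0],[-0.8,0.15,0,0,0],[-0.5,0.1,-0.2,0,0],[-0.1,0.01,-0.6,0,0],[0,0,-0.8,0,0]])

```text
t: 23.8
tool_pos: [0.5091, 0.4143, 0.1975]
tcp_rot: [-0.002, 0.996, -0.088, 0.002]
force: [0.9, 0.7, -0.3]
opening: 1.0
```

Call:
apply_moves(increments=[[0,0,-0.6,0,0],[0,0,-0.35,0,0],[0,0,0,0,0],[0,0,0,0,0]])

```text
t: 24.3
tool_pos: [0.5103, 0.415, 0.1403]
tcp_rot: [-0.001, 0.996, -0.088, 0.001]
force: [-0.2, 0.8, 0.9]
opening: 1.001
```

Run:
```python
from h import *
s=sensors.observe(); print(s['t'],s['tool_pos'],s['tcp_rot'],s['force'])
```

```text
24.3 [0.51028275 0.41497843 0.1403282 ] [-0.00110785  0.99609506 -0.08827076  0.00129385] [-0.16555751  0.8469672   0.94343399]
```

Call:
apply_moves(increments=[[-0.02,-0.02,-0.15,0,0],[0,0,0,0,0],[0,0,0,0,255],[0,0,0,0,255],[0,0,0,0,255]])

```text
t: 24.92
tool_pos: [0.5084, 0.4136, 0.129]
tcp_rot: [-0.0, 0.996, -0.088, 0.0]
force: [0.3, -0.8, 0.2]
opening: 0.698
```

Call:
apply_moves(increments=[[0,0,0,0,255],[0,0,0,0,255],[0,0,0,0,255],[0,0,0,0,255],[0,0,0,0,255]])

```text
t: 25.55
tool_pos: [0.5084, 0.4136, 0.1288]
tcp_rot: [-0.0, 0.996, -0.088, -0.0]
force: [-0.3, 0.1, -0.4]
opening: 0.136
```

Run:
```python
from h import *
d=cam('wrist');save(d,'wg'); s=sensors.observe(); print(s['t'],s['tool_pos'],s['tcp_rot'],s['force'],s['torque'],s['opening'])
P=cloud(d); M=(abs(P[...,2]-.14)<.006)&(d['depth']>0); M[290:]=0
q=P[M]; q=q[(q[:,1]>.37)&(q[:,1]<.45)&(q[:,0]>.55)&(q[:,0]<.64)]; c=np.polyfit(q[:,0],q[:,1],1); print(len(q),np.degrees(np.arctan(c[0])),np.polyval(c,[.58,.5087]))
w=load('wk');P=cloud(w); M=(abs(P[...,2]-.14)<.006); q=P[M]; q=q[(q[:,1]>.37)&(q[:,1]<.45)&(q[:,0]>.55)&(q[:,0]<.64)]; c=np.polyfit(q[:,0],q[:,1],1); print(len(q),np.degrees(np.arctan(c[0])),np.polyval(c,[.58,.5087]))
```

```text
25.6 [0.50836222 0.4136209  0.12882212] [-5.15629683e-05  9.96114748e-01 -8.80647825e-02  1.88132038e-05] [ 0.62084897 -0.10411694  0.65141057] [ 0.05494191 -0.02195767  0.04996863] 0.13499283647651472
6356 -9.88856961918094 [0.40099913 0.41342832]
1042 -10.138772622562893 [0.40131065 0.4140609 ]
```

Call:
apply_moves(increments=[[0,0,0.2,0,255],[0,0,0.3,0,255],[0,0,0.26,0,255],[0,0,0.08,0,255],[0,0,0,0,255]])

```text
t: 26.22
tool_pos: [0.5085, 0.4137, 0.1799]
tcp_rot: [-0.0, 0.996, -0.088, 0.0]
force: [0.0, 1.2, -5.2]
opening: 0.134
```

Call:
apply_moves(increments=[[-0.3,0,0,0,255],[-0.5,0,0,0,255],[-0.5,0,0,0,255],[-0.5,-0.1,0,0,255],[-0.4,-0.3,0,0,255]])

```text
t: 26.85
tool_pos: [0.3748, 0.3895, 0.1782]
tcp_rot: [0.0, 0.996, -0.087, -0.001]
force: [0.5, -0.0, -3.4]
opening: 0.134
```

Call:
apply_moves(increments=[[-0.2,-0.5,0,0,255],[0,-0.5,0,0,255],[0,-0.4,0,0,255],[0,-0.2,0,0,255],[0,0,0,0,255]])

```text
t: 27.48
tool_pos: [0.3644, 0.2933, 0.1791]
tcp_rot: [-0.0, 0.996, -0.089, -0.0]
force: [0.2, 1.0, -3.7]
opening: 0.134
```

Run:
```python
from h import *
S=cam('side');save(S,'sg'); s=sensors.observe(); print(s['t'],s['tool_pos'],s['tcp_rot'],s['force'],s['torque'],s['opening'])
p=np.array([.541,.23,.08]); print(proj(S,p)); u,v=map(int,proj(S,p)); u0,v0=u-70,v-50; print(u0,v0)
cv2.imwrite('pics/sg.png',cv2.resize(S['frame'][v0:v0+100,u0:u0+130],None,fx=6,fy=6,interpolation=cv2.INTER_CUBIC))
```

```text
27.525 [0.3643868  0.29378588 0.17907867] [-2.37876418e-04  9.96089823e-01 -8.83458971e-02 -1.04576787e-04] [ 0.51155608  0.10284481 -4.3833203 ] [ 0.07201171 -0.03221241 -0.04529589] 0.13352394265373685
(np.float64(282.5367469870419), np.float64(282.79834293562726))
212 232
```

View pics/sg.png

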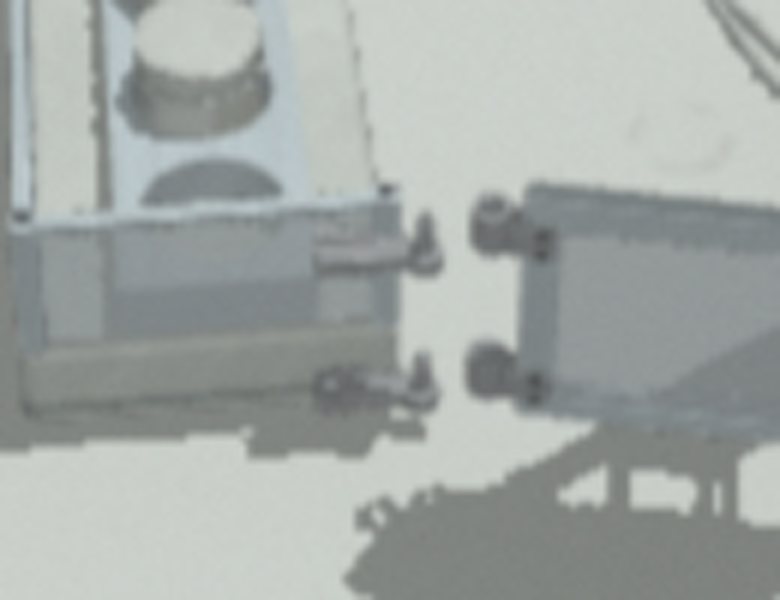

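The guard hangs level in the pinch: its knuckles at (490,222) and (490,368) are short of the pins at (427,235) and (427,375), at the right heights to slide over them. I bring it over the pins.

Call:
apply_moves(increments=[[0,-0.2,0,0,255],[0,-0.3,0,0,255],[0,-0.12,0,0,255],[0.1,0,0,0,255],[0.2,0,0,0,255]])

```text
t: 28.15
tool_pos: [0.383, 0.2565, 0.1795]
tcp_rot: [-0.0, 0.996, -0.088, 0.0]
force: [0.1, 0.3, -4.1]
opening: 0.133
```

Call:
apply_moves(increments=[[0.12,0,0,0,255],[0.01,0,0,0,255],[0,0,0,0,255],[0,0,0,0,255]])

```text
t: 28.65
tool_pos: [0.39, 0.2565, 0.1792]
tcp_rot: [-0.0, 0.996, -0.088, -0.0]
force: [-0.2, 0.7, -2.9]
opening: 0.13
```

Run:
```python
from h import *
S=cam('side');save(S,'sg2'); s=sensors.observe(); print(s['t'],s['tool_pos'],s['tcp_rot'],s['force'],s['torque'],s['opening'])
u0,v0=212,232
cv2.imwrite('pics/sg2.png',cv2.resize(S['frame'][v0+15:v0+85,u0+40:u0+120],None,fx=8,fy=8,interpolation=cv2.INTER_CUBIC))
```

```text
28.7 [0.39000089 0.25645302 0.17926782] [-2.23277843e-05  9.96121950e-01 -8.79832926e-02 -3.58536027e-06] [-0.08457514 -0.26266666 -3.71884216] [ 0.03082476 -0.03371969 -0.02149398] 0.13769355777079445
```

View pics/sg2.png

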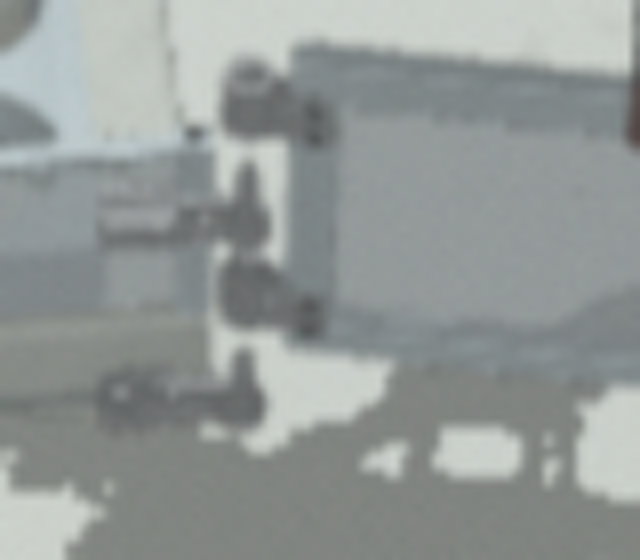

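The upper knuckle (250,100) and lower knuckle (248,293) stand right above the pins (248,200) and (243,380), both aligned. I lower slowly and watch the force.

Call:
apply_moves(increments=[[0,0,-0.1,0,255],[0,0,-0.1,0,255],[0,0,-0.1,0,255],[0,0,-0.1,0,255],[0,0,0,0,255]])

```text
t: 29.32
tool_pos: [0.3899, 0.2562, 0.1544]
tcp_rot: [0.0, 0.996, -0.088, -0.001]
force: [0.2, 0.8, -3.2]
opening: 0.134
```

Call:
apply_moves(increments=[[0,0,-0.1,0,255],[0,0,-0.1,0,255],[0,0,0,0,255],[0,0,0,0,255]])

```text
t: 29.82
tool_pos: [0.3902, 0.2564, 0.1433]
tcp_rot: [-0.0, 0.996, -0.088, 0.0]
force: [0.0, 0.2, -3.4]
opening: 0.141
```

Call:
apply_moves(increments=[[0,0,-0.04,0,255],[0,0,-0.03,0,255],[0,0,0,0,255]])

```text
t: 30.2
tool_pos: [0.3901, 0.2563, 0.1389]
tcp_rot: [0.0, 0.996, -0.088, -0.0]
force: [0.3, 0.3, -3.8]
opening: 0.137
```

Call:
apply_moves(increments=[[0,0,-0.03,0,255],[0,0,-0.02,0,255],[0,0,0,0,255]])

```text
t: 30.58
tool_pos: [0.3901, 0.2566, 0.1366]
tcp_rot: [-0.0, 0.996, -0.088, 0.0]
force: [-3.7, 0.2, 0.7]
opening: 0.134
```

Call:
apply_moves(increments=[[0,0,0,0,180],[0,0,0,0,150],[0,0,0,0,150],[0,0,0,0,150]])

```text
t: 31.08
tool_pos: [0.3903, 0.2563, 0.136]
tcp_rot: [0.0, 0.996, -0.088, 0.0]
force: [0.6, -0.4, 0.4]
opening: 0.41
```

Run:
```python
from h import *
S=cam('side');save(S,'sg3'); s=sensors.observe(); print(s['t'],s['tool_pos'],s['tcp_rot'],s['force'],s['opening'])
P=cloud(S); q=P[(P[...,0]>.24)&(P[...,0]<.52)&(P[...,1]>.2)&(P[...,1]<.31)&(P[...,2]>.12)&(P[...,2]<.17)]
h,e=np.histogram(q[:,2],25); print(h,e[:2],e[-1])
# arc plan from actual TCP about pin
p=np.array([.5408,.2298]); r=s['tool_pos'][:2]-p; print('r',np.linalg.norm(r),np.degrees(np.arctan2(r[1],r[0])))
tot=0
for k in range(1,19):
    a=np.radians(5.8*k);a0=np.radians(5.8*(k-1)); f=lambda t:np.array([[np.cos(t),-np.sin(t)],[np.sin(t),np.cos(t)]])@r
    print(k,((f(a)-f(a0))/.06).round(2),(p+f(a)).round(3))
```

```text
31.125 [0.39023745 0.2563351  0.13600278] [ 1.94009660e-05  9.96104539e-01 -8.81801854e-02  4.83848167e-05] [-0.18337838 -0.34669446 -0.08022138] 0.4121479918955493
[30 23 28 22 15 29 20 28 28 21 25 30 35 35 35 28 47 52 55 51 38 42 29 18
  6] [0.12004605 0.1213069 ] 0.15156730030714438
r 0.1528829353296107 170.00484943682818
1 [-0.03 -0.26] [0.388 0.241]
2 [-0.01 -0.26] [0.388 0.226]
3 [ 0.02 -0.26] [0.389 0.21 ]
4 [ 0.05 -0.25] [0.392 0.195]
5 [ 0.07 -0.25] [0.396 0.18 ]
6 [ 0.1  -0.24] [0.402 0.166]
7 [ 0.12 -0.23] [0.409 0.152]
8 [ 0.14 -0.21] [0.418 0.139]
9 [ 0.16 -0.2 ] [0.428 0.127]
10 [ 0.18 -0.18] [0.439 0.116]
11 [ 0.2  -0.16] [0.451 0.106]
12 [ 0.22 -0.14] [0.463 0.098]
13 [ 0.23 -0.12] [0.477 0.091]
14 [ 0.24 -0.1 ] [0.492 0.085]
15 [ 0.25 -0.07] [0.506 0.081]
16 [ 0.25 -0.05] [0.522 0.078]
17 [ 0.26 -0.02] [0.537 0.077]
18 [0.26 0.01] [0.553 0.077]
```

The guard is fully down: the weight is off the tool and the height matches. The fingers now cage the rail loosely, so I swing it shut along the arc.

Call:
apply_moves(increments=[[-0.03,-0.26,0,0.967,150],[-0.01,-0.26,0,0.967,150],[0.02,-0.26,0,0.967,150],[0.05,-0.25,0,0.967,150],[0.07,-0.25,0,0.967,150]])

```text
t: 31.75
tool_pos: [0.3962, 0.1791, 0.1361]
tcp_rot: [-0.0, 0.986, 0.166, 0.0]
force: [0.0, 0.7, -1.2]
opening: 0.41
```

Call:
apply_moves(increments=[[0.1,-0.24,0,0.967,150],[0.12,-0.23,0,0.967,150],[0.14,-0.21,0,0.967,150],[0.16,-0.2,0,0.967,150],[0.18,-0.18,0,0.967,150]])

```text
t: 32.38
tool_pos: [0.4384, 0.1155, 0.1361]
tcp_rot: [-0.0, 0.913, 0.407, 0.0]
force: [-0.2, 0.7, 0.3]
opening: 0.415
```

Run:
```python
from h import *
S=cam('side');save(S,'sg4'); s=sensors.observe(); print(s['t'],s['tool_pos'],s['tcp_rot'],s['force'],s['opening'])
cv2.imwrite('pics/sg4.png',cv2.resize(S['frame'][150:350,190:400],None,fx=3,fy=3,interpolation=cv2.INTER_CUBIC))
```

```text
32.425 [0.43934087 0.11451438 0.13596617] [5.40065789e-04 9.12601298e-01 4.08850291e-01 1.38589863e-04] [-0.53865451 -1.8790444   0.62227643] 0.41114435813391315
```

View pics/sg4.png

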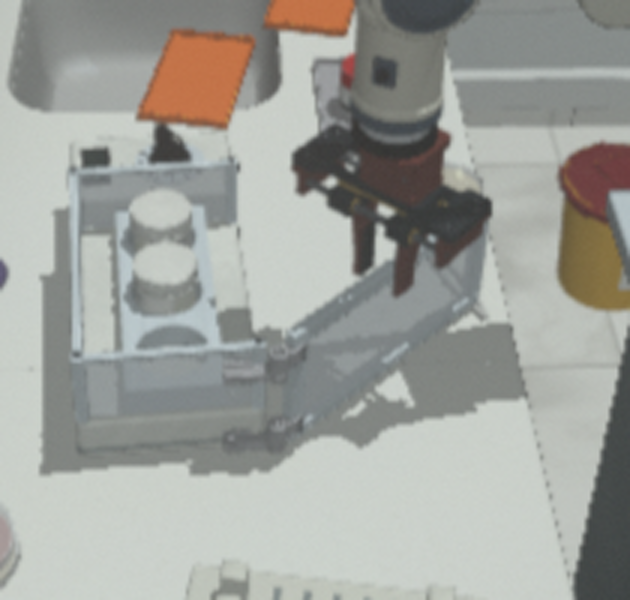

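The guard is hung on both pins at (275,355) and (275,435), swinging with the caging fingers. I continue to shut, then press a little past.

Call:
apply_moves(increments=[[0.2,-0.16,0,0.967,150],[0.22,-0.14,0,0.967,150],[0.23,-0.12,0,0.967,150],[0.24,-0.1,0,0.967,150],[0.12,-0.04,0,0.48,150]])

```text
t: 33.05
tool_pos: [0.4991, 0.0823, 0.1359]
tcp_rot: [-0.0, 0.799, 0.602, -0.0]
force: [-1.6, 0.6, 0.1]
opening: 0.412
```

Call:
apply_moves(increments=[[0.13,-0.03,0,0.48,150],[0.12,-0.03,0,0.48,150],[0.13,-0.02,0,0.48,150],[0.13,-0.01,0,0.48,150],[0.13,-0.01,0,0.48,150]])

```text
t: 33.67
tool_pos: [0.5372, 0.0766, 0.1359]
tcp_rot: [-0.0, 0.717, 0.697, -0.0]
force: [0.1, 1.1, 0.1]
opening: 0.411
```

Call:
apply_moves(increments=[[0.13,0,0,0.48,150],[0.13,0.01,0,0.48,150],[0.05,0,0,0,150],[0,0,0,0,150],[0,0,0,0,150]])

```text
t: 34.3
tool_pos: [0.5555, 0.077, 0.136]
tcp_rot: [-0.0, 0.681, 0.732, -0.0]
force: [-0.3, -0.3, 0.6]
opening: 0.414
```

Run:
```python
from h import *
t=cam('top');save(t,'t6'); s=sensors.observe(); print(s['t'],s['tool_pos'],s['tcp_rot'],s['force'],s['opening'])
d=cam('wrist');save(d,'w7')
for d in(t,):
  P=cloud(d); q=P[(P[...,0]>.48)&(P[...,0]<.6)&(P[...,1]>-.12)&(P[...,1]<.2)&(P[...,2]>.14)&(P[...,2]<.16)]; print(len(q),q.min(0),q.max(0))
  if len(q)>5: print(cv2.minAreaRect(q[:,:2].astype(np.float32)))
```

```text
34.35 [0.55554231 0.07704341 0.13604687] [-4.44349280e-05  6.81229256e-01  7.32070146e-01 -9.39534830e-06] [ 0.20475964 -0.09247059 -0.02227522] 0.4152065467106967
115 [ 0.5376339  -0.06207732  0.14053266] [0.59753207 0.19790889 0.1568055 ]
((0.5629788637161255, 0.06910263001918793), (0.05402320250868797, 0.25993385910987854), 3.6776342391967773)
```

Call:
apply_moves(increments=[[0.05,0,0,0,150],[0.05,0,0,0,150],[0,0,0,0,150],[0,0,0,0,150]])

```text
t: 34.9
tool_pos: [0.5618, 0.0769, 0.136]
tcp_rot: [0.0, 0.681, 0.732, -0.0]
force: [-0.6, 0.0, 0.1]
opening: 0.41
```

Call:
apply_moves(increments=[[0.04,0,0,0,150],[0.03,0,0,0,150],[0,0,0,0,150]])

```text
t: 35.28
tool_pos: [0.5652, 0.077, 0.136]
tcp_rot: [-0.001, 0.681, 0.732, -0.001]
force: [-5.3, 0.2, 1.8]
opening: 0.415
```

Run:
```python
from h import *
s=sensors.observe(); print(s['t'],s['tool_pos'],s['force'],s['opening'])
d=cam('wrist');save(d,'w8')
P=cloud(d); M=(P[...,0]>.5)&(P[...,0]<.6)&(P[...,1]>.09)&(P[...,1]<.25)&(P[...,2]>.143)&(P[...,2]<.158)&(d['depth']>0); M[290:]=0; q=P[M]; print(len(q),q.min(0),q.max(0))
if len(q)>5: print(cv2.minAreaRect(q[:,:2].astype(np.float32)),np.median(q[:,2]))
```

```text
35.275 [0.5652373  0.07701602 0.13595424] [-5.31996711  0.17017684  1.78979124] 0.41462303084788305
8206 [0.53852007 0.09000154 0.14300346] [0.59325464 0.19713464 0.15795332]
((0.5512447953224182, 0.1369447261095047), (0.04300117865204811, 0.11796396225690842), 21.975191116333008) 0.1488122695393801
```

Pressed against the stops (−5.3 N). The rail is where it should be when shut (x≈.553), top at z≈.149. I back the fingers off, lift out, and go to look at the selector and the guard.

Call:
apply_moves(increments=[[-0.03,0,0,0,150],[-0.06,0,0,0,150],[-0.08,0,0,0,150],[0,0,0,0,150],[0,0,0.3,0,150]])

```text
t: 35.95
tool_pos: [0.5549, 0.0769, 0.1531]
tcp_rot: [-0.001, 0.681, 0.732, -0.001]
force: [-0.5, -0.1, -0.1]
opening: 0.414
```

Call:
apply_moves(increments=[[0,0,0.5,0,150],[0,0,0.9,0,150],[0.3,-0.4,0.5,0,0],[0.4,-0.8,0,0,0],[0.4,-0.8,0,0,0]])

```text
t: 36.58
tool_pos: [0.6227, -0.044, 0.2707]
tcp_rot: [0.001, 0.681, 0.733, 0.001]
force: [0.8, -0.5, -0.1]
opening: 0.714
```

Call:
apply_moves(increments=[[0.3,-0.6,0,0,0],[0.1,-0.2,0,0,0],[0,0,0,0,0],[0,0,0,0,0]])

```text
t: 37.08
tool_pos: [0.6456, -0.0897, 0.2688]
tcp_rot: [0.0, 0.681, 0.733, 0.0]
force: [0.0, 0.6, -0.2]
opening: 1.0
```

Run:
```python
from h import *
d=cam('wrist');save(d,'w9'); s=sensors.observe(); print(s['t'],s['tool_pos'],s['tcp_rot'],s['force'],s['opening'])
u,v=map(int,proj(d,np.array([.645,-.095,.11]))); print(u,v)
u0,v0=u-60,v-50; print(u0,v0); b=cv2.resize(d['frame'][v0:v0+100,u0:u0+120],(440,367),interpolation=cv2.INTER_CUBIC)
a=cv2.resize(d['frame'][0:300,140:420],(343,367)); cv2.imwrite('pics/w9.png',np.hstack([b,a]))
t=cam('top');save(t,'t9'); P=cloud(t)
q=P[(P[...,0]>.48)&(P[...,0]<.585)&(P[...,1]>-.1)&(P[...,1]<.25)&(P[...,2]>.14)&(P[...,2]<.16)]; c=np.polyfit(q[:,1],q[:,0],1); print(len(q),q.min(0),q.max(0),np.degrees(np.arctan(-c[0])),np.polyval(c,[.0778]))
cups(t,.112,.13);cups(t)
```

```text
37.125 [ 0.64555184 -0.0896071   0.26882982] [2.40811578e-04 6.80417279e-01 7.32824765e-01 3.63536370e-04] [-0.8598305   0.09263483  0.49795848] 1.0012378188147502
280 206
220 156
160 [ 0.53604767 -0.05095298  0.14033118] [0.58126124 0.23125659 0.15908983] 4.385487396697096 [0.55319737]
blob [191. 101.] 99 c 0.9817 0.2812 r 0.0253 z 0.1227
blob [442. 119.] 80 c 0.8803 -0.7576 r 0.0326 z 0.1198
blob [237. 128.] 98 c 0.8619 0.0904 r 0.024 z 0.1233
blob [ 34. 160.] 85 c 0.7528 0.9287 r 0.0326 z 0.1224
blob [254. 177.] 61 c 0.65 0.0183 r 0.0277 z 0.1223
blob [238. 180.] 177 c 0.6446 0.0892 r 0.0318 z 0.122
blob [  8. 134.] 127 c 0.881 1.0707 r 0.0363 z 0.0636
blob [341. 234.] 150 c 0.4157 -0.3248 r 0.0306 z 0.0647
blob [  3. 322.] 62 c 0.1029 1.0406 r 0.0229 z 0.0641
```

View pics/w9.png

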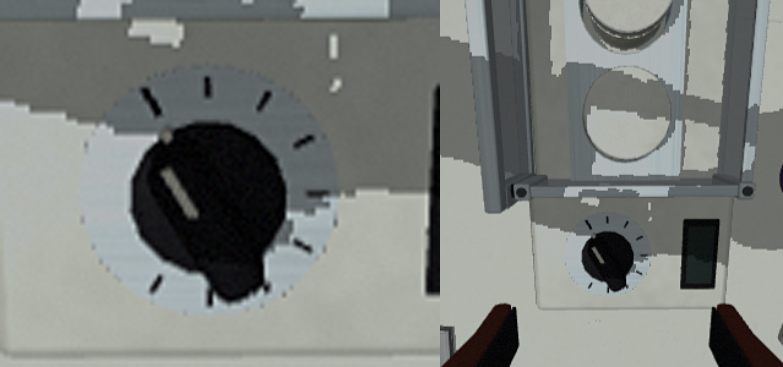

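The guard is shut (rail at 4.4° ∥ shaker, both cups unchanged). Selector (left crop): plate centre (209,190), long mark at (150,102) upper left, and white line (180,193) on the upper-left end of the bar pointing along the long mark (120°). So it is at the stop, setting 0, and needs 150° clockwise.

Run:
```python
from h import *
d=load('w9'); P=cloud(d)
print('plate',ray(d,220+209.5/3.667-.5,156+190/3.667-.5,.091))
M=(d['depth']>0)&(abs(P[...,0]-.645)<.04)&(abs(P[...,1]+.095)<.04)&(P[...,2]>.124)&(P[...,2]<.134)
q=P[M]; r=cv2.minAreaRect(q[:,:2].astype(np.float32)); print(len(q),r,q[:,2].mean(),q.mean(0))
w,V=np.linalg.eigh(np.cov(q[:,:2].T)); a=np.degrees(np.arctan2(V[1,1],V[0,1])); print('bar angle world',a,'shaker',a-4.3)
M=(d['depth']>0)&(abs(P[...,0]-.645)<.04)&(abs(P[...,1]+.095)<.04)&(P[...,2]>.097)&(P[...,2]<.104); q=P[M]; print('disc',cv2.minEnclosingCircle(q[:,:2].astype(np.float32)))
for u,v in((166,172),(195,216)): print('line',ray(d,220+u/3.667-.5,156+v/3.667-.5,.129))
```

```text
plate [ 0.64170641 -0.10152745  0.091     ]
629 ((0.6416789293289185, -0.1025187224149704), (0.014148319140076637, 0.04229355230927467), 34.53001403808594) 0.12939374806257808 [ 0.64139568 -0.10089786  0.12939375]
bar angle world 124.74114341743018 shaker 120.44114341743018
disc ((0.6414021849632263, -0.10146698355674744), 0.022543884813785553)
line [ 0.63032638 -0.08671392  0.129     ]
line [ 0.63831193 -0.0976813   0.129     ]
```

The axis is at (.6415,-.1018) and the bar is 14×42 mm at 34.5°, as specified. I grip it.

Call:
apply_moves(increments=[[-0.04,-0.1,0,1,150],[-0.03,-0.1,0,1,150],[0,0,-0.5,1,150],[0,0,-0.7,1,150],[0,0,-0.6,1,150]])

```text
t: 37.8
tool_pos: [0.6412, -0.1019, 0.159]
tcp_rot: [0.0, 0.466, 0.885, 0.0]
force: [0.1, -0.6, 0.2]
opening: 0.471
```

Call:
apply_moves(increments=[[0,0,-0.4,0.03,150],[0,0,0,0,150],[0,0,0,0,150]])

```text
t: 38.17
tool_pos: [0.642, -0.1026, 0.1378]
tcp_rot: [0.001, 0.467, 0.884, 0.0]
force: [1.1, -0.7, 0.3]
opening: 0.411
```

Run:
```python
from h import *
s=sensors.observe(); q=s['tcp_rot']; print(s['t'],s['tool_pos'],np.degrees(2*np.arctan2(q[2],q[1]))-90,s['force'],s['opening'])
```

```text
38.175 [ 0.6420196  -0.10256959  0.1378387 ] 34.36664690123553 [ 1.09629701 -0.65803882  0.25082195] 0.4111413981767479
```

Call:
apply_moves(increments=[[0,0.01,-0.12,0,150],[0,0,-0.11,0,150],[0,0,0,0,150],[0,0,0,0,255],[0,0,0,0,255]])

```text
t: 38.8
tool_pos: [0.6417, -0.1025, 0.1225]
tcp_rot: [0.0, 0.467, 0.884, 0.0]
force: [-0.4, -1.0, 0.1]
opening: 0.224
```

Call:
apply_moves(increments=[[0,0,0,0,255],[0,0,0,0,255],[0,0,0,0,255]])

```text
t: 39.17
tool_pos: [0.6416, -0.1026, 0.1225]
tcp_rot: [0.0, 0.467, 0.884, -0.0]
force: [-0.4, -0.5, 0.8]
opening: 0.161
```

Gripped (14 mm). I turn 150° clockwise: 25 rows of −1.

Call:
apply_moves(increments=[[0,0,0,-1,255],[0,0,0,-1,255],[0,0,0,-1,255],[0,0,0,-1,255],[0,0,0,-1,255]])

```text
t: 39.8
tool_pos: [0.6414, -0.1026, 0.1225]
tcp_rot: [0.0, 0.681, 0.732, -0.0]
force: [-1.7, -0.6, 1.7]
opening: 0.159
```

Call:
apply_moves(increments=[[0,0,0,-1,255],[0,0,0,-1,255],[0,0,0,-1,255],[0,0,0,-1,255],[0,0,0,-1,255]])

```text
t: 40.42
tool_pos: [0.6413, -0.1026, 0.1225]
tcp_rot: [-0.0, 0.847, 0.531, -0.0]
force: [-1.9, 0.0, 2.0]
opening: 0.158
```

Call:
apply_moves(increments=[[0,0,0,-1,255],[0,0,0,-1,255],[0,0,0,-1,255],[0,0,0,-1,255],[0,0,0,-1,255]])

```text
t: 41.05
tool_pos: [0.6411, -0.1025, 0.1225]
tcp_rot: [-0.0, 0.956, 0.293, -0.0]
force: [-3.5, 0.0, 2.1]
opening: 0.159
```

Call:
apply_moves(increments=[[0,0,0,-1,255],[0,0,0,-1,255],[0,0,0,-1,255],[0,0,0,-1,255],[0,0,0,-1,255]])

```text
t: 41.68
tool_pos: [0.6411, -0.1023, 0.1225]
tcp_rot: [-0.0, 0.999, 0.036, -0.001]
force: [-3.0, 0.9, 2.7]
opening: 0.155
```

Call:
apply_moves(increments=[[0,0,0,-1,255],[0,0,0,-1,255],[0,0,0,-1,255],[0,0,0,-1,255],[0,0,0,-1,255]])

```text
t: 42.3
tool_pos: [0.6411, -0.1022, 0.1225]
tcp_rot: [-0.0, 0.975, -0.224, -0.001]
force: [-3.0, 0.0, 1.9]
opening: 0.156
```

Call:
apply_moves(increments=[[0,0,0,0,255],[0,0,0,0,255],[0,0,0,0,255]])

```text
t: 42.68
tool_pos: [0.6411, -0.1022, 0.1225]
tcp_rot: [-0.0, 0.975, -0.221, -0.001]
force: [-5.3, 0.8, 3.7]
opening: 0.155
```

Run:
```python
from h import *
s=sensors.observe(); q=s['tcp_rot']; print(s['t'],s['tool_pos'],np.degrees(2*np.arctan2(q[2],q[1]))-90,s['force'],s['torque'],s['opening'],s['q'][5])
```

```text
42.675 [ 0.64110456 -0.10219708  0.12249194] -115.55008297214502 [-5.28772228  0.84750808  3.71081934] [0.28186986 1.00039036 0.008018  ] 0.15511702078603773 1.8061662823011235
```

Turned exactly 150°. I release, rise, and check everything from above.

Call:
apply_moves(increments=[[0,0,0,0,180],[0,0,0,0,150],[0,0,0,0,150],[0,0,0.2,0,150],[0,0,0.4,0,150]])

```text
t: 43.3
tool_pos: [0.6411, -0.1024, 0.158]
tcp_rot: [0.0, 0.975, -0.222, -0.001]
force: [-0.4, -0.4, 0.3]
opening: 0.41
```

Call:
apply_moves(increments=[[-0.1,0.1,0.8,0,150],[-0.2,0,0.8,0,150],[-0.2,0,0.6,0,150],[0,0,0,0,150],[0,0,0,0,150]])

```text
t: 43.92
tool_pos: [0.6116, -0.0965, 0.2896]
tcp_rot: [-0.0, 0.975, -0.222, -0.0]
force: [0.1, 0.1, 0.3]
opening: 0.409
```

Run:
```python
from h import *
s=sensors.observe(); print(s['t'],s['tool_pos'],s['force'])
d=cam('wrist');save(d,'w10'); P=cloud(d)
M=(d['depth']>0)&(abs(P[...,0]-.6415)<.035)&(abs(P[...,1]+.102)<.035)&(P[...,2]>.123)&(P[...,2]<.136)
q=P[M]; w,V=np.linalg.eigh(np.cov(q[:,:2].T)); a=np.degrees(np.arctan2(V[1,1],V[0,1])); print(len(q),q.mean(0),'bar axis shaker (mod 180)',(a-4.3)%180)
S=cam('side'); t=cam('top'); save(t,'t10'); P=cloud(t)
q=P[(P[...,0]>.48)&(P[...,0]<.585)&(P[...,1]>-.1)&(P[...,1]<.25)&(P[...,2]>.14)&(P[...,2]<.16)]; c=np.polyfit(q[:,1],q[:,0],1); print(len(q),'guard',np.degrees(np.arctan(-c[0])),np.polyval(c,[.0778]),np.percentile(q[:,2],50))
cups(t,.112,.13);cups(t); 
q=P[(abs(P[...,0]-.438)<.04)&(abs(P[...,1]+.136)<.04)&(P[...,2]>.05)]; print('dropper',len(q),q.mean(0) if len(q) else 0)
u,v=map(int,proj(d,np.array([.6415,-.102,.11])))
u0=max(u-50,0);v0=max(v-50,0)
cv2.imwrite('pics/fin.png',np.hstack([cv2.resize(d['frame'][v0:v0+100,u0:u0+100],(330,330),interpolation=cv2.INTER_CUBIC),cv2.resize(S['frame'][140:310,190:420],(446,330),interpolation=cv2.INTER_CUBIC)]))
```

```text
43.925 [ 0.61162522 -0.09645711  0.28959472] [0.13464918 0.05177317 0.26444264]
597 [ 0.64229909 -0.10257419  0.12950225] bar axis shaker (mod 180) 149.57593745771945
208 guard 3.5415979839378657 [0.55306237] 0.14725571241042823
blob [101.  97.] 75 c 1.0127 0.6621 r 0.0391 z 0.1151
blob [191. 101.] 99 c 0.9816 0.2817 r 0.0243 z 0.1225
blob [442. 119.] 76 c 0.8793 -0.7563 r 0.029 z 0.1192
blob [237. 128.] 97 c 0.8631 0.0902 r 0.0249 z 0.1236
blob [ 35. 160.] 79 c 0.7521 0.9278 r 0.0325 z 0.122
blob [255. 178.] 117 c 0.6485 0.0136 r 0.0302 z 0.122
blob [238. 180.] 174 c 0.6441 0.0901 r 0.0321 z 0.1215
blob [  8. 134.] 134 c 0.8798 1.0725 r 0.0331 z 0.0635
blob [219. 184.] 75 c 0.6405 0.171 r 0.0322 z 0.0619
blob [341. 235.] 153 c 0.4162 -0.324 r 0.0311 z 0.0646
dropper 229 [ 0.43812299 -0.11275543  0.52615851]
```

View pics/fin.png

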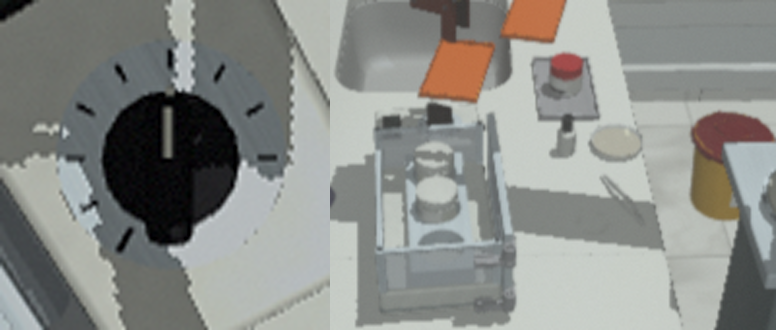

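Final look: the white line points at the fifth mark after the long one (long (125,240) → (88,205), (75,157), (83,110), (122,72), (170,58)), which is setting 5. In the side view both cups are in nests, the jar is on the steel tray (565,70), the dropper stands at (567,138), and the guard is hung on both pins. One more check that the guard is still shut.

Run:
```python
from h import *
yaw=np.radians(4.3); p=np.array([.5408,.2298]); X=np.array([np.cos(yaw),np.sin(yaw)]); Y=np.array([-np.sin(yaw),np.cos(yaw)])
S=cam('side'); 
for n,d in(('side',S),('w10',load('w10')),('w9',load('w9')),('t9',load('t9')),('t10',load('t10'))):
    P=cloud(d); M=(d['depth']>0)&(P[...,2]>.145)&(P[...,2]<.156)
    if n[0]=='w': M[290:]=0
    q=P[M]; l=np.c_[(q[:,:2]-p)@X,(q[:,:2]-p)@Y]; k=(abs(l[:,0])<.025)&(l[:,1]<-.01)&(l[:,1]>-.3); l=l[k]
    for a,b in((-.3,-.24),(-.24,-.16),(-.16,-.08),(-.08,0)):
        m=l[(l[:,1]>a)&(l[:,1]<b)]; print(n,a,len(m),(np.median(m[:,0])*1e3).round(1) if len(m)>4 else '',end=' | ')
    print()
P=cloud(S); q=P[(abs(P[...,0]-.438)<.035)&(abs(P[...,1]+.136)<.035)&(P[...,2]>.03)&(P[...,2]<.1)]; print('dropper',len(q),q.mean(0),q.max(0))
```

```text
side -0.3 4  | side -0.24 32 0.3 | side -0.16 51 1.0 | side -0.08 79 2.3 | 
w10 -0.3 46 -3.0 | w10 -0.24 0  | w10 -0.16 0  | w10 -0.08 0  | 
w9 -0.3 216 -2.4 | w9 -0.24 1425 -1.1 | w9 -0.16 0  | w9 -0.08 0  | 
t9 -0.3 0  | t9 -0.24 17 1.1 | t9 -0.16 47 0.3 | t9 -0.08 51 1.4 | 
t10 -0.3 20 -1.6 | t10 -0.24 25 -1.4 | t10 -0.16 51 0.6 | t10 -0.08 49 1.2 | 
dropper 113 [ 0.43203989 -0.13100049  0.05204542] [ 0.44648315 -0.1189635   0.07899846]
```

Run:
```python
from h import *
d=load('w9')
A=ray(d,140+80/1.225,192/1.2233,.135)[:2];B=ray(d,140+307/1.225,191/1.2233,.135)[:2]; print(A,B,'yaw',np.degrees(np.arctan2(*(B-A)[::-1])),np.linalg.norm(B-A))
# left front post vs right front post: (.5571,.2129) from w6
L=np.array([.5571,.2129]); v=L-A; print('yaw from front posts',np.degrees(np.arctan2(-v[0],v[1])),np.linalg.norm(v))
for n in('w8','w9','w10'):
    d=load(n);P=cloud(d);M=(d['depth']>0)&(P[...,2]>.145)&(P[...,2]<.156);M[290:]=0;q=P[M];q=q[(q[:,0]>.53)&(q[:,0]<.585)&(q[:,1]<.22)&(q[:,1]>-.07)]
    if n=='w8': q=q[q[:,0]<.562]
    if len(q)>20: c=np.polyfit(q[:,1],q[:,0],1); print(n,len(q),np.degrees(np.arctan(-c[0])),q[:,1].min(),q[:,1].max(),np.polyval(c,-.05))
d=load('w9'); cv2.imwrite('pics/gap.png',cv2.resize(d['frame'][100:200,150:270],(720,600),interpolation=cv2.INTER_CUBIC))
```

```text
[ 0.57715674 -0.04839777] [ 0.736042   -0.03599126] yaw 4.464866062275559 0.15936889903132223
yaw from front posts 4.389313112291204 0.2620664023669703
w8 8874 3.408485289955075 0.07852899603072758 0.19713463504422912 0.5597312916390875
w9 1641 3.366784811392131 -0.06124613951526138 0.06460499946256175 0.5592825172374878
w10 46 8.112624266561678 -0.05960555548859105 -0.03304287571537838 0.5595326108051419
```

View pics/gap.png

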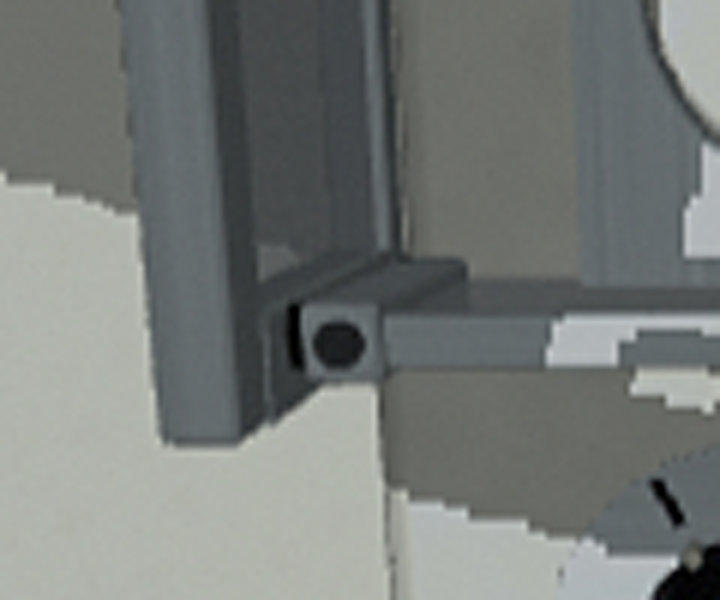

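The guard reads 4.4° in one camera and 3.4° in another, against a shaker yaw of 4.4°. That leaves up to 1° in doubt, so I settle it by feel: closed fingers press gently on the front face near the free end.

Call:
apply_moves(increments=[[-0.4,0.25,0,1,255],[-0.4,0.25,0,1,255],[-0.4,0.25,0,1,255],[-0.4,0.25,0,1,255],[-0.09,0.1,0,1,255]])

```text
t: 44.75
tool_pos: [0.5091, -0.0297, 0.2899]
tcp_rot: [-0.0, 0.999, 0.04, -0.0]
force: [0.8, 0.2, -0.1]
opening: 0.004
```

Call:
apply_moves(increments=[[0,0,-0.7,0,255],[0,0,-0.9,0,255],[0,0,-0.8,0,255],[0,0,-0.27,0,255],[0,0,0,0,255]])

```text
t: 45.38
tool_pos: [0.5098, -0.0304, 0.1294]
tcp_rot: [-0.0, 0.999, 0.038, -0.001]
force: [0.1, -0.0, -0.0]
opening: 0.01
```

Call:
apply_moves(increments=[[0.2,0,0,0,255],[0.1,0,0,0,255],[0.06,0,0,0,255],[0,0,0,0,255]])

```text
t: 45.88
tool_pos: [0.5322, -0.0305, 0.1304]
tcp_rot: [0.0, 0.999, 0.038, 0.0]
force: [-1.0, 0.1, -0.2]
opening: 0.003
```

Call:
apply_moves(increments=[[0.03,0,0,0,255],[0.03,0,0,0,255],[0,0,0,0,255]])

```text
t: 46.25
tool_pos: [0.5354, -0.0304, 0.13]
tcp_rot: [-0.0, 0.999, 0.038, -0.0]
force: [-0.0, 0.3, -0.1]
opening: 0.001
```

Call:
apply_moves(increments=[[0.03,0,0,0,255],[0.03,0,0,0,255],[0,0,0,0,255]])

```text
t: 46.62
tool_pos: [0.539, -0.0304, 0.13]
tcp_rot: [-0.0, 0.999, 0.038, -0.0]
force: [-0.3, -0.2, 0.1]
opening: 0.007
```

Call:
apply_moves(increments=[[0.03,0,0,0,255],[0.03,0,0,0,255],[0,0,0,0,255]])

```text
t: 47.0
tool_pos: [0.5427, -0.0305, 0.13]
tcp_rot: [0.0, 0.999, 0.038, -0.0]
force: [-0.0, 0.5, -0.4]
opening: 0.009
```

Call:
apply_moves(increments=[[0.03,0,0,0,255],[0,0,0,0,255]])

```text
t: 47.25
tool_pos: [0.5441, -0.0304, 0.13]
tcp_rot: [-0.0, 0.999, 0.038, -0.0]
force: [-3.3, 1.1, 1.2]
opening: 0.009
```

Contact comes at x≈.544, where the front face of a fully shut guard should be, and is stiff at once (−3.3 N within 1.5 mm). So the guard is on its stops. I back off, lift, and hand in.

Call:
apply_moves(increments=[[-0.03,0,0,0,255],[-0.1,0,0,0,255],[-0.4,0,0,0,255],[-0.3,0,0.5,0,255],[0,0,0.8,0,255]])

```text
t: 47.88
tool_pos: [0.4926, -0.0303, 0.2071]
tcp_rot: [-0.0, 0.999, 0.038, -0.002]
force: [0.0, 0.6, 0.5]
opening: 0.01
```

Call:
apply_moves(increments=[[0,0,0.8,0,255],[0,0,0.3,0,255],[0,0,0,0,255],[0,0,0,0,255]])

```text
t: 48.38
tool_pos: [0.4941, -0.0304, 0.2716]
tcp_rot: [-0.0, 0.999, 0.038, -0.002]
force: [0.8, 0.9, -0.6]
opening: 0.004
```

Run:
```python
from h import *
t=cam('top'); P=cloud(t); q=P[(P[...,0]>.48)&(P[...,0]<.585)&(P[...,1]>-.1)&(P[...,1]<.25)&(P[...,2]>.14)&(P[...,2]<.16)]; c=np.polyfit(q[:,1],q[:,0],1); print('guard',np.degrees(np.arctan(-c[0])),np.polyval(c,[.0778]))
s=sensors.observe(); print(s['t'],s['tool_pos'],s['force']); cups(t,.112,.13)
print(workorder.finish_job())
```

```text
guard 3.671550056853546 [0.55260548]
48.425 [ 0.49405247 -0.03037337  0.27144418] [-0.71033017  0.06876568  0.91058742]
blob [191. 101.] 103 c 0.9819 0.2827 r 0.0255 z 0.1232
blob [441. 119.] 81 c 0.8803 -0.7576 r 0.0321 z 0.1186
blob [237. 128.] 96 c 0.8632 0.0909 r 0.0248 z 0.1226
blob [ 34. 160.] 84 c 0.7535 0.9292 r 0.0331 z 0.123
blob [258. 175.] 90 c 0.6548 0.0084 r 0.0293 z 0.1221
blob [237. 179.] 149 c 0.6442 0.0894 r 0.0317 z 0.1217
the job is handed in; nothing more can be done
None
```

The changeover is done and handed in at about 48 s, and my last checks found nothing wrong with the outcome.

- **Jar:** the one jar present (red lid, in nest2) now stands on the steel tray.
- **Cups:** both cups found on the bench stand upright in nest1 and nest2, tops at 0.122 m. I saw no third cup.
- **Guard:** it hangs on both pins, fully down. I swung it shut against its stops before turning the selector.
- **Selector:** it started at its stop and was turned 150° clockwise. The white line points at the fifth mark past the long one, which is setting 5.
- **Dropper:** still upright and in its place.

**Disagreement:** camera fits of the guard's angle ranged from 3.4° to 4.4°, against a shaker angle of 4.4°. So I pressed the front face near its free end with closed fingers after setting the selector. Contact came where a shut guard should be and was stiff at once, so I took it as resting on its stops. I went one picture over the 14-picture budget.

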